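# Stack a set of wooden dishes up to the gauge and put its lid on

### The arm

A 7-joint arm with a two-finger parallel gripper is mounted at the origin on the work surface. World frame = base frame: x ahead of the robot, y to its left, z up, the work surface at z = 0. Lengths are in m, angles in degrees, forces in N, time in s.
With the tool pointing down it reaches from about 0.425 to 0.875 m from the base axis. Payload 4.7 kg.
Tool frame: the origin (TCP) lies midway between the tips of the shut fingers; the grasp point (between the pads) lies 19 mm behind it; z points along the fingers, y is the direction in which the jaws open and shut (so a half turn about z gives the same grasp; the last joint's range is limited). The gripper opens to 87 mm and grips with 3 to 60 N. Pads are 19 mm wide; open, the fingers measure 117 mm over their backs; the gripper's body (75 mm by 190 mm) begins 51 mm behind the grasp point.
Start: joints at [-75.51, 18.392, -4.016, 83.108, 1.295, 78.541, -3.26], TCP at [0.154, 0.632, 0.223] pointing down, gripper open.
Joint ranges: [-163.93, 163.93], [-17.29, 119.83], [-79.2, 71.16], [3.27, 140.29], [-89.18, 269.18], [5.43, 117.66], [-154.24, 154.24]. Speed limits (degrees/s): [147.25, 147.25, 180, 180, 180, 180, 180].

### API

Orientations are given as [roll, pitch, yaw] about the fixed x, y, z axes, in that order (R = Rz(yaw) Ry(pitch) Rx(roll)).
In Python, from cell import env gives the robot as it stands.
- The arm moves only by the tool apply_moves, never from a script. Its argument "targets" is a list of rows, each a list of 2 entries, a list of its own where there are three numbers: the shift along the world's x, y, z in mm, then the turn, a rotation vector about the world's x, y, z in rad. A call has 1 to 8 rows; each row is the pose to reach, as a shift and turn from the pose commanded when the call began; what a row does not reach only later rows make up. A row lasts 1/10 s, in which the tool goes at most 50 mm and 8.59 degrees, less where a joint would pass 70% of its speed; a pose out of reach is approached as far as the arm can. A call with a gripper value outside its range is refused whole. "hand" is the finger opening in mm, from 0 to 87, set as the call begins (left out, the last holds). The fingers move at their own pace and stop on an object; "squeeze" is the grip in N (left out, the last holds). Time passes only in rows, so rows that repeat a pose let the fingers close. It gives the time, the measured TCP pose, the force and the opening at its end, in the units of the state.
- env.get_obs(): the state, without advancing time (a new reading comes with each control period).
- env.read_camera(name): name is "side" or "top"; returns a dict with "image" (480x640x3 uint8, red, green, blue), "camera_matrix" (3x3 intrinsics, pixels), "camera_from_world" (4x4, takes a point from world to camera coordinates). Camera axes: x right, y down, z forward; pixel columns grow to the right and rows downward; lengths in m; the calibration is good to about 2 mm. A picture is of the moment at which its call begins. There is no depth.
- env.sign_off(): hands the job in, once; it reports no verdict.
Trained networks look in a picture, given as the dict that the camera call returned (one of the last four; its "shot" number tells which), for a name from the list of things; names that differ only in an ending like _2 or _b are one class to them, and where a whole thing is asked for, a point or a joint stands for the part that bears it (a point fixed in the world has none). Each returns a list of dicts, best first, with "conf" (0 to 1); they miss things now and then, are a little off and sometimes report something else, mostly with a low value. They report only what shows in the picture. A call takes as long as a camera call. They do not tell look-alikes from the thing itself.
- env.regions_of(picture, target): "region" (480x640 bool, what is visible of it) and "rect" ([left, top, right, bottom] in pixels, round what is visible of it).
The state is a dict: "time_s": time; "qpos": joint angles; "joint_velocities": joint speeds; "effort": joint torques, N m; "tool_pos": TCP position; "tool_rot": TCP orientation; "force": force on the tool from outside, world axes, zero at the start; "wrist_torque": the same for the moment, N m; "grip_width": finger opening in m.
Only numpy, scipy, OpenCV 4.12 (cv2) and the standard library are available. Lean on these libraries where they do the work, as an engineer would, in place of code of your own. Each camera call takes 0.05 s, during which the arm holds its last target. There are 200 camera calls.

### The job

Make up one set of eight-sided wooden dishes: pile dishes from the grey rubber mat straight on top of one another on the stand, centred on it and every one hollow side up (turn over those that arrive upside down), until the rim of the top dish is level with the gauge pointer, counting in any dish that already stands there. Then find the one eight-sided lid with a knob in the crate and set it, knob up and centred, on top of the pile. Leave the round dish, the round lids, the blank and the other things on the bench where they are; spare dishes stay off the pile.

Things in the scene. Friction and masses are not known exactly. Their poses are not given: they have to be found in the camera images.
- dish1: Eight-sided brown wooden dish, 64 mm across flats (flat sides 26 mm long), 28 mm high, wall 6, hollow 18 mm deep, 60 g; stands on a flat side if set on edge. Origin at mid-height on its axis; x to the middle of a flat side; z out of the hollow: up = right way, down = upside down (underside with a dark burnt ring shows). Starts on the mat, either way up; may be absent.
- dish2: Eight-sided brown wooden dish, 64 mm across flats (flat sides 26 mm long), 28 mm high, wall 6, hollow 18 mm deep, 60 g; stands on a flat side if set on edge. Origin at mid-height on its axis; x to the middle of a flat side; z out of the hollow: up = right way, down = upside down (underside with a dark burnt ring shows). Starts on the mat, either way up; may be absent.
- dish3: Eight-sided brown wooden dish, 64 mm across flats (flat sides 26 mm long), 28 mm high, wall 6, hollow 18 mm deep, 60 g; stands on a flat side if set on edge. Origin at mid-height on its axis; x to the middle of a flat side; z out of the hollow: up = right way, down = upside down (underside with a dark burnt ring shows). Starts on the mat, either way up; may be absent.
- dish4: Eight-sided brown wooden dish, 64 mm across flats (flat sides 26 mm long), 28 mm high, wall 6, hollow 18 mm deep, 60 g; stands on a flat side if set on edge. Origin at mid-height on its axis; x to the middle of a flat side; z out of the hollow: up = right way, down = upside down (underside with a dark burnt ring shows). Starts on the mat, either way up; may be absent.
- dish5: Eight-sided brown wooden dish, 64 mm across flats (flat sides 26 mm long), 28 mm high, wall 6, hollow 18 mm deep, 60 g; stands on a flat side if set on edge. Origin at mid-height on its axis; x to the middle of a flat side; z out of the hollow: up = right way, down = upside down (underside with a dark burnt ring shows). Starts on the mat, either way up; may be absent.
- dish6: Eight-sided brown wooden dish, 64 mm across flats (flat sides 26 mm long), 28 mm high, wall 6, hollow 18 mm deep, 60 g; stands on a flat side if set on edge. Origin at mid-height on its axis; x to the middle of a flat side; z out of the hollow: up = right way, down = upside down (underside with a dark burnt ring shows). Starts right way up on the stand; may be absent.
- stand_top (a point): Centre of the stand's flat top, 12 mm above the bench: the middle of the pile. The stand is a fixed dark wooden plate, 120 mm (x) by 100 mm (y); z up, x points to the steel gauge post (12 x 24 mm, up to 150 mm above the bench), whose near face is 79 mm from this point. A 50 mm wide foot carries the post. The y sides are free.
- gauge_mark (a point): Free end of the gauge pointer, a steel tongue 12 mm wide and 4 mm thick that reaches from the post towards the pile to 45 mm from the pile's axis; this point is at the middle of its thickness, 112 mm above the stand's top: where the top rim must be.
- lid: The eight-sided wooden lid: a flat plate 64 mm across flats and 8 mm thick with a round knob in the middle, 22 mm across and 24 mm tall (32 mm overall), 40 g. Origin at the centre of the plate's underside, z up towards the knob. Starts knob up in the crate; neighbours' centres are 80 mm or more away.
- crate: The fixed open plywood crate, 220 x 220 mm outside, 30 mm high, walls and floor 6 mm thick; origin at the centre of its underside, axes along its sides.
- mat: The fixed grey rubber mat that the dishes arrive on, 310 mm (x) by 420 mm (y), 2 mm thick; origin at the centre of its underside.
- rounddish: A round wooden dish, 68 mm across and 28 mm high, on the grey rubber mat among the others; not part of the set. Origin at the centre of its underside.
- roundlid1: A round wooden lid, 68 mm across, 8 mm thick, with a knob as on the eight-sided lid; in the crate. Origin at the centre of its underside.
- roundlid2: Another such round lid in the crate. Origin at the centre of its underside.
- blank: A plain round wooden blank, 66 mm across, 14 mm thick, in the crate. Origin at the centre of its underside.
- sandblock: A cork sanding block, 90 x 50 x 29 mm, on the bench beyond the mat. Origin at the centre of its underside.
- waxjar: A jar of wax, 64 mm across and 60 mm tall, on the far left of the bench. Origin at the centre of its underside.
- brush: A brush about 190 mm long, lying on the bench beyond the mat. Origin near its middle, at its underside.
Not all that is in view belongs to the job. Leave any purple look-alike of the lid alone. Leave any green look-alike of the dish4 alone.

How it is judged:
By the outcome, as a careful person would: the job done as asked, in the order asked, and still so for the second after the job is handed in, with the robot touching nothing.
Of dish1, dish2, dish3, dish4, dish5, dish6 only 4 to 6 are there at a start; the rules pass over those that are not, and their reading is None.
At some moment in a run one of lid, rounddish may be knocked a few centimetres aside while the robot is not near it.
Once in a run the grip may slacken for a moment while it holds something.
It also fails if it takes over 210 s, if anything falls off the work surface, if the arm or the gripper's body presses on something with over 40 N, if the wrist force passes 120 N, or if a joint passes its speed limit or range.

## Working session

There is one attempt and no reset: what is moved stays moved. The work goes in short steps, Python scripts to look and compute and a tool call to move; the robot and the scene stay as the last step left them, time stands still between calls to the robot, and variables do not carry over. Pictures are saved under pics/ and viewed, about 12 in all and at most 16, crops included, and the job is handed in when it is done.

Besides the shell and the picture viewer there is one more tool, called after "Call:" by a JSON object that holds its "fn" and its "kwargs", one argument or row to a line. apply_moves: Moves the arm, as the interface text tells. Its arguments: {"type":"object","properties":{"targets":{"type":"array","items":{"type":"array"}},"hand":{"type":"number"},"squeeze":{"type":"number"}},"required":["targets"]}

```bash
ls; mkdir -p pics
cat > h.py <<'E'
import numpy as np, cv2, json
from cell import env
def shot(cam,name=None):
    p=env.read_camera(cam)
    if name: cv2.imwrite('pics/'+name+'.png',p['image'][:,:,::-1])
    return p
def back(p,uv,z):
    K=p['camera_matrix'];T=p['camera_from_world'];R=T[:3,:3];t=T[:3,3]
    d=R.T@np.linalg.inv(K)@np.array([uv[0],uv[1],1.]);c=-R.T@t
    return c+d*(z-c[2])/d[2]
def proj(p,X):
    q=p['camera_from_world'][:3,:3]@np.array(X)+p['camera_from_world'][:3,3]
    q=p['camera_matrix']@q;return q[:2]/q[2]
E
python3 - <<'E'
from h import *
o=env.get_obs()
print({k:np.round(v,3).tolist() for k,v in o.items()})
for c in ['top','side']:
    p=shot(c,c+'0')
    T=p['camera_from_world'];print(c,'pos',np.round(-T[:3,:3].T@T[:3,3],3),np.round(T[:3,:3],2).tolist(),p['camera_matrix'][0,0])
    for n in ['dish1','rounddish','lid','roundlid1','blank','crate','mat','stand_top','gauge_mark']:
        for r in env.regions_of(p,n)[:8]:
            ys,xs=np.nonzero(r['region']);print(n,round(r['conf'],2),r['rect'],round(xs.mean(),1),round(ys.mean(),1),np.round(back(p,(xs.mean(),ys.mean()),.03),3)[:2],len(xs))
E
```

```text
pics
{'time_s': 0.0, 'qpos': [-75.509, 18.438, -4.018, 83.175, 1.295, 78.541, -3.261], 'joint_velocities': [-0.049, 0.037, 0.035, -0.026, -0.003, 0.085, -0.041], 'effort': [0.0, -49.129, -0.404, -31.253, -0.064, 0.044, 0.0], 'tool_pos': [0.154, 0.631, 0.221], 'tool_rot': [-179.891, 0.005, 166.32], 'force': [0.163, 0.724, -0.701], 'wrist_torque': [0.03, -0.013, 0.01], 'grip_width': 0.087}
top pos [0.424 0.011 1.149] [[0.02, -1.0, 0.02], [-0.99, -0.02, -0.11], [0.11, -0.02, -0.99]] 512.4545402518943
dish1 0.96 [276.3, 261.3, 303.6, 291.1] 288.4 276.1 [0.47  0.065] 675
dish1 0.93 [214.8, 261.2, 244.7, 287.2] 230.9 274.0 [0.473 0.19 ] 752
dish1 0.93 [324.4, 262.9, 358.8, 292.5] 342.4 276.7 [ 0.471 -0.052] 716
dish1 0.71 [199.8, 333.1, 235.6, 368.6] 219.5 350.2 [0.309 0.209] 845
dish1 0.59 [339.0, 202.6, 366.3, 234.1] 352.6 216.3 [ 0.605 -0.073] 750
dish1 0.56 [137.0, 255.2, 170.4, 285.4] 153.8 271.9 [0.474 0.357] 831
rounddish 0.71 [226.8, 194.1, 256.0, 224.3] 240.0 209.8 [0.614 0.176] 752
lid 0.9 [424.3, 353.6, 453.8, 386.6] 438.3 369.6 [ 0.275 -0.261] 734
lid 0.7 [422.9, 173.1, 449.6, 
[... 1767 characters left out ...]
2] 271.2 176.7 [0.51  0.358] 1000
roundlid1 0.91 [338.7, 381.5, 377.1, 415.8] 358.1 397.8 [ 0.526 -0.351] 1017
roundlid1 0.89 [296.8, 401.6, 335.2, 441.3] 315.6 422.5 [ 0.439 -0.374] 1141
blank 0.55 [282.0, 354.2, 313.2, 391.8] 295.6 375.0 [ 0.427 -0.277] 880
crate 0.79 [251.3, 314.3, 405.7, 471.1] 326.2 391.1 [ 0.473 -0.324] 9872
mat 0.95 [240.1, 189.4, 398.1, 329.7] 312.4 263.5 [ 0.534 -0.008] 12490
mat 0.24 [410.4, 262.5, 446.2, 298.5] 425.8 282.0 [ 0.768 -0.13 ] 867
stand_top 0.94 [238.0, 134.1, 294.4, 201.7] 271.7 176.4 [0.511 0.359] 1012
stand_top 0.4 [405.6, 260.4, 447.2, 298.4] 425.9 281.7 [ 0.769 -0.13 ] 859
gauge_mark 0.86 [235.6, 133.1, 297.1, 201.1] 272.0 174.8 [0.514 0.367] 1088
```

Run:
```python
import cv2
a=cv2.imread('pics/top0.png');b=cv2.imread('pics/side0.png')
cv2.imwrite('pics/t1.png',cv2.resize(a[140:400,110:520],None,fx=1.95,fy=1.95,interpolation=cv2.INTER_CUBIC))
cv2.imwrite('pics/s1.png',cv2.resize(b[120:480,180:460],None,fx=1.66,fy=1.66,interpolation=cv2.INTER_CUBIC))
```

```text
(no output)
```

View pics/t1.png

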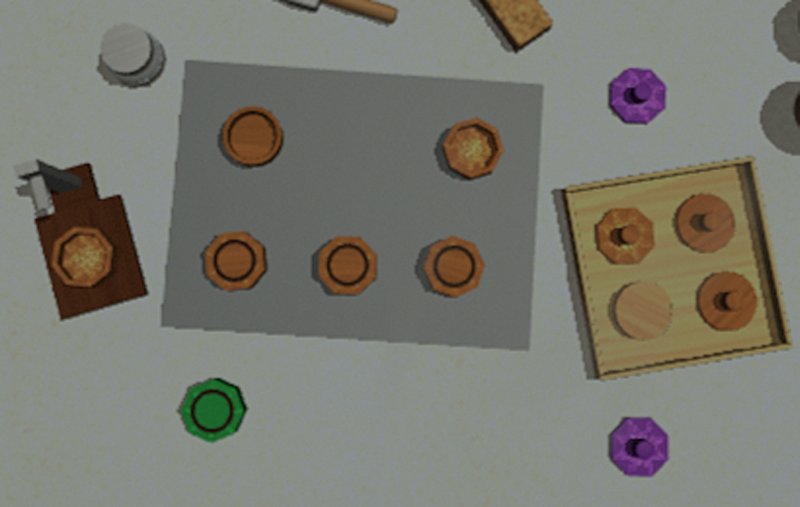

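View pics/s1.png

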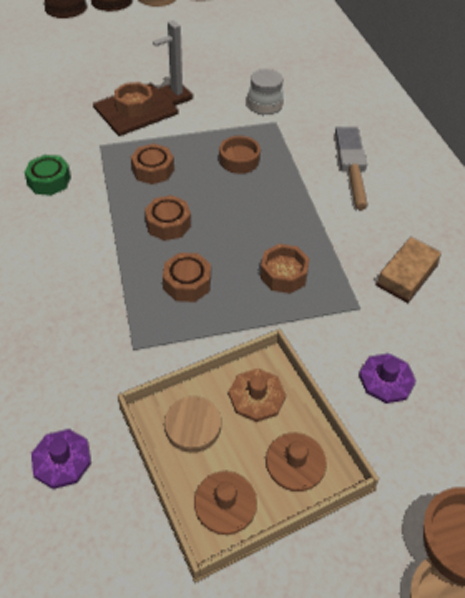

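Candidates (crop pixels, top view):
- **Dishes:** upside-down at (235,261), (345,265) and (452,266). Right way up at (472,148). One already on the stand at (82,257).
- **Lid:** eight-sided with knob at (625,236).
- **Not to touch:** round dish (251,136), green dish (212,409), purple lids (637,96) and (639,446), round lids (705,222) and (727,301), blank (641,310).

The mark is 112 mm = 4 × 28, so three more dishes go on: one upright and two turned over. I'll fit poses next.

```bash
cat >> h.py <<'E'
from scipy.optimize import minimize
def prism(p,verts,z0,z1,hw=(480,640)):
    P=np.array([proj(p,(v[0],v[1],z)) for v in verts for z in(z0,z1)])
    m=np.zeros((hw[0]*4,hw[1]*4),np.uint8)
    cv2.fillConvexPoly(m,cv2.convexHull(np.round((P+.5)*4-.5).astype(np.int32)),1)
    return cv2.resize(m.astype(np.float32),(hw[1],hw[0]),interpolation=cv2.INTER_AREA)
def octv(x,y,yaw,af=.064):
    a=np.radians(yaw+22.5+45*np.arange(8));r=af/2/np.cos(np.pi/8)
    return np.c_[x+r*np.cos(a),y+r*np.sin(a)]
def fitoct(pm,z0,z1,x0):
    # pm list of (picture,mask); returns best x,y,yaw,iou
    best=None
    for yaw0 in(0,11,22,33):
        def f(v):
            s=0
            for p,m in pm:
                q=prism(p,octv(v[0]/1e3,v[1]/1e3,v[2]),z0,z1);m=m.astype(float)
                s+=np.minimum(q,m).sum()/np.maximum(q,m).sum()
            return -s/len(pm)
        r=minimize(f,[x0[0]*1e3,x0[1]*1e3,yaw0],method='Nelder-Mead',options=dict(initial_simplex=[[x0[0]*1e3,x0[1]*1e3,yaw0],[x0[0]*1e3+6,x0[1]*1e3,yaw0],[x0[0]*1e3,x0[1]*1e3+6,yaw0],[x0[0]*1e3,x0[1]*1e3,yaw0+11]],maxiter=70))
        if best is None or r.fun<best.fun:best=r
    return np.round([best.x[0],best.x[1],best.x[2]%45,-best.fun],2)
def masks(p,n,z=.03):
    o=[]
    for r in env.regions_of(p,n):
        if r['conf']<.2: continue
        ys,xs=np.nonzero(r['region']);o.append((back(p,(xs.mean(),ys.mean()),z)[:2],r['region']))
    return o
def near(ms,xy,d=.04):
    ms=[m for m in ms if np.hypot(*(m[0]-xy))<d]
    return min(ms,key=lambda m:np.hypot(*(m[0]-xy)))[1] if ms else None
E
python3 - <<'E'
from h import *
t=shot('top');s=shot('side')
mt,ms=masks(t,'dish1'),masks(s,'dish1')
for n,xy,z0,z1 in [('A',(.471,-.058),.002,.03),('B',(.471,.06),.002,.03),('C',(.473,.185),.002,.03),('U',(.605,-.078),.002,.03),('S',(.474,.352),.012,.04)]:
    a,b=near(mt,xy),near(ms,xy)
    pm=[(p,m) for p,m in((t,a),(s,b)) if m is not None]
    print(n,[fitoct([q],z0,z1,xy) for q in pm],fitoct(pm,z0,z1,xy))
lt,ls=masks(t,'lid'),masks(s,'lid');xy=(.509,-.253)
print('lid',[fitoct([(p,near(m,xy))],.006,.016,xy) for p,m in((t,lt),(s,ls)) if near(m,xy) is not None])
# stand: dark brown
for p,nm in((t,'t'),(s,'s')):
    for r in env.regions_of(p,'stand_top')[:1]:
        im=p['image'].astype(int);m=r['region'];np.save('st_'+nm,m)
        l,tp,rr,bb=[int(v) for v in r['rect']]
        c=im[tp-5:bb+5,l-5:rr+5]
        cv2.imwrite('pics/st_%s.png'%nm,cv2.resize(p['image'][tp-8:bb+8,l-8:rr+8,::-1],None,fx=6,fy=6,interpolation=cv2.INTER_CUBIC));print(nm,l-8,tp-8)
E
python3 -c "
import cv2,numpy as np
a=cv2.imread('pics/st_t.png');b=cv2.imread('pics/st_s.png');print(a.shape,b.shape)
h=max(a.shape[0],b.shape[0]);o=np.zeros((h,a.shape[1]+b.shape[1],3),np.uint8);o[:a.shape[0],:a.shape[1]]=a;o[:b.shape[0],a.shape[1]:]=b
f=min(800/o.shape[1],600/o.shape[0]);print(f);cv2.imwrite('pics/st.png',cv2.resize(o,None,fx=f,fy=f))"
```

```text
A [array([472.12, -53.79,  27.15,   0.96]), array([473.99, -51.76,  26.6 ,   0.97])] [473.17 -53.18  26.12   0.94]
B [array([470.49,  65.59,   1.08,   0.96]), array([473.83,  66.44,  42.83,   0.96])] [471.95  65.41   1.28   0.93]
C [array([473.81, 191.64,   4.62,   0.93]), array([476.47, 191.97,   6.36,   0.96])] [475.82 192.22   6.44   0.93]
U [array([609.22, -72.27,  24.04,   0.94])] [609.22 -72.27  24.04   0.94]
S [array([474.4 , 357.57,  39.97,   0.95]), array([477.48, 359.41,  37.94,   0.93])] [475.6  358.62  40.28   0.92]
lid [array([ 510.95, -249.88,    3.57,    0.95]), array([ 512.9 , -248.6 ,    1.94,    0.95])]
t 107 211
s 227 124
(606, 510, 3) (510, 456, 3)
0.8281573498964804
```

View pics/st.png

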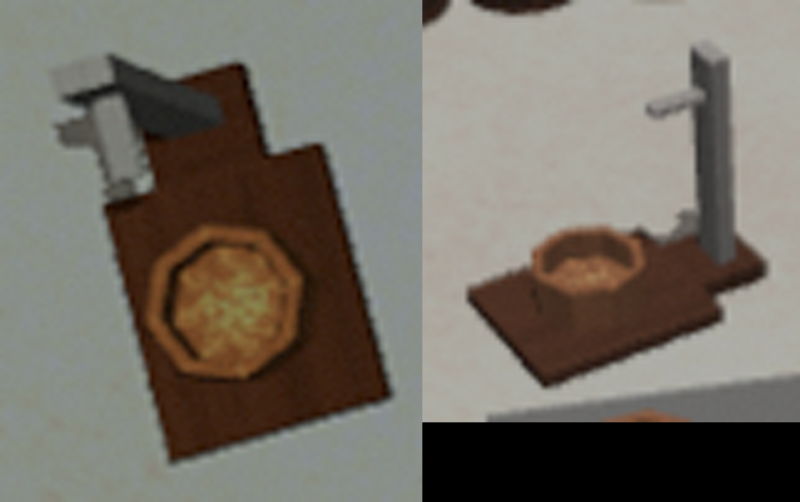

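Run:
```python
from h import *
t=shot('top');s=shot('side')
f=.82815*6
T=[back(t,(107+x/f-.4,211+y/f-.4),.012)[:2] for x,y in((106,207),(323,143),(392,397),(172,462))]
T=np.array(T)*1e3;print(np.round(T,1),'c',T.mean(0),np.linalg.norm(np.diff(T,axis=0),axis=1))
e=(T[0]-T[3]+T[1]-T[2]);print('xs yaw',np.degrees(np.arctan2(e[1],e[0])))
S=np.array([back(s,(227+(x-422)/f-.4,124+y/f-.4),.012)[:2] for x,y in((468,291),(547,379),(722,311))])*1e3
print(np.round(S,1),'c',(S[0]+S[2])/2,np.linalg.norm(np.diff(S,axis=0),axis=1));e=S[2]-S[1];print(np.degrees(np.arctan2(e[1],e[0])))
# pointer tip top view and side view
print('ptr',back(t,(107+122/f-.4,211+193/f-.4),.126)*1e3,back(s,(227+(648-422)/f-.4,124+107/f-.4),.124)*1e3)
```

```text
[[517.1 422. ]
 [547.6 327.3]
 [435.2 291.4]
 [405.  386.6]] c [476.22923861 356.84606717] [ 99.50148727 118.0390175   99.87800416]
xs yaw 17.59747540002509
[[407.5 382.8]
 [438.6 288.3]
 [548.9 325.4]] c [478.1715755 354.0821354] [ 99.45743276 116.27897079]
18.575758740231482
ptr [513.52587574 374.76276338 126.        ] [521.17683577 376.40516239 124.        ]
```

```bash
cat >> h.py <<'E'
from scipy.spatial.transform import Rotation as Ro
import os
def tool(yb,pb,tilt):
    "jaw bearing, pointing bearing, tilt from down (deg)"
    yb,pb,t=np.radians([yb,pb,tilt]);y=np.array([np.cos(yb),np.sin(yb),0])
    z=np.array([np.sin(t)*np.cos(pb),np.sin(t)*np.sin(pb),-np.cos(t)]);x=np.cross(y,z)
    return np.c_[x,y,z]
def load():
    if os.path.exists('cmd.json'):
        d=json.load(open('cmd.json'));return np.array(d['p']),Ro.from_quat(d['q'])
    return np.array([154.,632.,223.]),Ro.from_euler('xyz',[-180,0,166.3],degrees=True)
def save(p,r): json.dump(dict(p=list(p),q=list(r.as_quat())),open('cmd.json','w'))
def plan(wps,dry=False):
    """wps: list of (G mm, R) ; each reached from the last. prints calls"""
    p,r=load()
    for n,(G,R) in enumerate(wps):
        R=Ro.from_matrix(R);T=np.array(G,float)+19*R.as_matrix()[:,2]
        s=np.round(T-p,0 if np.linalg.norm(T-p)>1e9 else 1);v=np.round((R*r.inv()).as_rotvec(),3)
        k=int(np.ceil(max(np.linalg.norm(s)/50,np.degrees(np.linalg.norm(v))/8.59)))
        print(n,'shift',s.tolist(),'rv',v.tolist(),'rows>=',k)
        p=p+s;r=Ro.from_rotvec(v)*r
    if not dry: save(p,r)
def stat():
    o=env.get_obs();p,r=load();m=Ro.from_euler('xyz',o['tool_rot'],degrees=True)
    print('t',round(o['time_s'],2),'err mm',np.round(np.array(o['tool_pos'])*1e3-p,1),'rot',np.round(np.degrees((m*r.inv()).as_rotvec()),1),'F',np.round(o['force'],1),'w',round(o['grip_width']*1e3,1),'q',np.round(o['qpos'],0))
E
python3 - <<'E'
from h import *
R=tool(24-90,24,25);c=np.array([610.5,-71.5,0]);u=np.array([np.cos(np.radians(24)),np.sin(np.radians(24)),0])
G=c-2*u+[0,0,25]
plan([(G+[0,0,110],R),(G,R)])
E
```

```text
0 shift [462.0, -701.0, -105.2] rv [0.568, 0.051, -2.434] rows>= 17
1 shift [0.0, -0.0, -110.0] rv [0.0, 0.0, 0.0] rows>= 3
```

Call:
{"fn": "apply_moves", "kwargs": {
  "targets": [
    [[154,-233.7,0],[0.189,0.017,-0.811]],
    [[154,-233.7,0],[0.189,0.017,-0.811]],
    [[154,-233.7,0],[0.189,0.017,-0.811]],
    [[154,-233.7,0],[0.189,0.017,-0.811]],
    [[154,-233.7,0],[0.189,0.017,-0.811]],
    [[154,-233.7,0],[0.189,0.017,-0.811]],
    [[154,-233.7,0],[0.189,0.017,-0.811]],
    [[154,-233.7,0],[0.189,0.017,-0.811]]
  ],
  "hand": 87,
  "squeeze": 15
}}

```text
time_s: 2.3
tool_pos: [0.3079, 0.3978, 0.2232]
tool_rot: [172.1, -7.1, 120.2]
force: [-0.4, 0.4, 0.1]
grip_width: 0.0867
```

Call:
{"fn": "apply_moves", "kwargs": {
  "targets": [
    [[154,-233.7,0],[0.189,0.017,-0.811]],
    [[154,-233.7,0],[0.189,0.017,-0.811]],
    [[154,-233.7,0],[0.189,0.017,-0.811]],
    [[154,-233.7,0],[0.189,0.017,-0.811]],
    [[154,-233.7,0],[0.189,0.017,-0.811]],
    [[154,-233.7,0],[0.189,0.017,-0.811]],
    [[154,-233.7,0],[0.189,0.017,-0.811]],
    [[154,-233.7,0],[0.189,0.017,-0.811]]
  ]
}}

```text
time_s: 3.1
tool_pos: [0.4617, 0.1655, 0.2227]
tool_rot: [171.8, -17.6, 73.8]
force: [-0.2, 0.2, -0.0]
grip_width: 0.0871
```

Call:
{"fn": "apply_moves", "kwargs": {
  "targets": [
    [[154,-233.6,-105.2],[0.19,0.017,-0.812]],
    [[154,-233.6,-105.2],[0.19,0.017,-0.812]],
    [[154,-233.6,-105.2],[0.19,0.017,-0.812]],
    [[154,-233.6,-105.2],[0.19,0.017,-0.812]],
    [[154,-233.6,-105.2],[0.19,0.017,-0.812]],
    [[154,-233.6,-105.2],[0.19,0.017,-0.812]],
    [[154,-233.6,-105.2],[0.19,0.017,-0.812]],
    [[154,-233.6,-105.2],[0.19,0.017,-0.812]]
  ]
}}

```text
time_s: 3.9
tool_pos: [0.6156, -0.0672, 0.1156]
tool_rot: [-180.0, -24.8, 24.2]
force: [-0.0, 1.4, 0.6]
grip_width: 0.087
```

Run:
```python
from h import *
stat()
t=shot('top');s=shot('side')
for p in(t,s):
  a=near(masks(p,'dish1'),(.605,-.078))
  if a is not None: print(fitoct([(p,a)],.002,.03,(.61,-.072)))
```

```text
t 3.9 err mm [ -0.4   1.8 107.8] rot [-0.1  0.2  0.2] F [-0.   1.4  0.6] w 87.0 q [-27.   7.  42. 116. -30.  43. -33.]
[609.13 -71.43  16.66   0.96]
```

Call:
{"fn": "apply_moves", "kwargs": {
  "targets": [
    [[0,0,-45],[0,0,0]],
    [[0,0,-90],[0,0,0]],
    [[0,0,-110],[0,0,0]],
    [[0,0,-110],[0,0,0]],
    [[0,0,-110],[0,0,0]]
  ]
}}

```text
time_s: 4.6
tool_pos: [0.6161, -0.0678, 0.0084]
tool_rot: [-180.0, -25.1, 24.1]
force: [1.0, -0.3, 0.5]
grip_width: 0.0871
```

Call:
{"fn": "apply_moves", "kwargs": {
  "targets": [
    [[0,0,0],[0,0,0]],
    [[0,0,0],[0,0,0]],
    [[0,0,0],[0,0,0]],
    [[0,0,0],[0,0,0]],
    [[0,0,0],[0,0,0]],
    [[0,0,0],[0,0,0]],
    [[0,0,0],[0,0,0]],
    [[0,0,0],[0,0,0]]
  ],
  "hand": 50,
  "squeeze": 20
}}

```text
time_s: 5.4
tool_pos: [0.616, -0.0692, 0.0078]
tool_rot: [-180.0, -25.0, 24.0]
force: [-2.4, 0.9, 5.2]
grip_width: 0.0656
```

Run:
```python
from h import *
stat()
```

```text
t 5.4 err mm [ 0.  -0.2 -0. ] rot [ 0. -0.  0.] F [-2.4  0.9  5.2] w 65.6 q [-20.  18.  37. 120. -49.  34. -14.]
```

Call:
{"fn": "apply_moves", "kwargs": {
  "targets": [
    [[0,0,0],[0,0,0]],
    [[0,0,0],[0,0,0]],
    [[0,0,0],[0,0,0]],
    [[0,0,0],[0,0,0]],
    [[0,0,0],[0,0,0]],
    [[0,0,0],[0,0,0]]
  ],
  "squeeze": 30
}}

```text
time_s: 6.0
tool_pos: [0.6161, -0.0692, 0.0078]
tool_rot: [-180.0, -25.0, 24.0]
force: [-2.2, 1.2, 6.1]
grip_width: 0.0645
```

Call:
{"fn": "apply_moves", "kwargs": {
  "targets": [
    [[0,0,20],[0,0,0]],
    [[0,0,50],[0,0,0]],
    [[0,0,90],[0,0,0]],
    [[0,0,130],[0,0,0]],
    [[0,0,130],[0,0,0]],
    [[0,0,130],[0,0,0]]
  ]
}}

```text
time_s: 6.6
tool_pos: [0.616, -0.0693, 0.1379]
tool_rot: [-180.0, -25.1, 24.0]
force: [-0.2, 0.0, -1.4]
grip_width: 0.0648
```

Run:
```python
from h import *
p,r=load();save(p+[0,0,130],r);stat()
s=shot('side','g1')
cv2.imwrite('pics/g1c.png',cv2.resize(s['image'][180:330,270:470,::-1],None,fx=3,fy=3,interpolation=cv2.INTER_CUBIC))
# place plan: rigid transfer
R0=tool(24-90,24,25);R=tool(-50,40,25);c=np.array([476,358,0.])
u=lambda b:np.array([np.cos(np.radians(b)),np.sin(np.radians(b)),0])
G=c-2*u(40)+[0,0,25+39]
plan([(G+[0,0,90],R),(G,R)],dry=True)
```

```text
t 6.6 err mm [ 0.  -0.3  0.1] rot [ 0.  -0.1  0.1] F [-0.2  0.  -1.4] w 64.8 q [-30.   5.  45. 115. -27.  44. -35.]
0 shift [-135.4, 430.9, -1.0] rv [0.0, 0.0, 0.279] rows>= 10
1 shift [0.0, -0.0, -90.0] rv [0.0, 0.0, 0.0] rows>= 2
```

View pics/g1c.png

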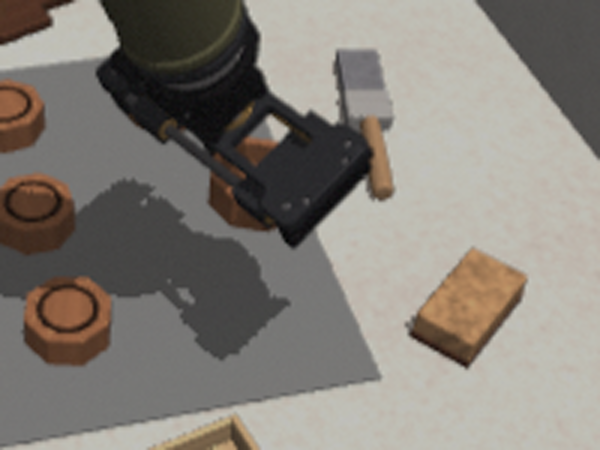

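Call:
{"fn": "apply_moves", "kwargs": {
  "targets": [
    [[-16,50,9],[0,0,0.03]],
    [[-32,98,9],[0,0,0.06]],
    [[-48,145,9],[0,0,0.09]],
    [[-60,185,9],[0,0,0.12]],
    [[-67.7,215.4,9],[0,0,0.14]],
    [[-67.7,215.4,9],[0,0,0.14]]
  ]
}}

```text
time_s: 7.25
tool_pos: [0.5445, 0.1507, 0.1435]
tool_rot: [-179.9, -24.7, 32.5]
force: [-0.1, -0.1, -0.5]
grip_width: 0.0651
```

Call:
{"fn": "apply_moves", "kwargs": {
  "targets": [
    [[-16,49,0],[0,0,0.03]],
    [[-31,97,0],[0,0,0.06]],
    [[-46,140,0],[0,0,0.09]],
    [[-60,180,0],[0,0,0.12]],
    [[-67.7,215.5,0],[0,0,0.139]],
    [[-67.7,215.5,0],[0,0,0.139]],
    [[-67.7,215.5,0],[0,0,0.139]],
    [[-67.7,215.5,0],[0,0,0.139]]
  ]
}}

```text
time_s: 8.05
tool_pos: [0.4806, 0.3592, 0.1446]
tool_rot: [180.0, -24.8, 39.9]
force: [-0.3, -0.3, -0.9]
grip_width: 0.0651
```

Run:
```python
from h import *
R=tool(-50,40,25);c=np.array([476,358,0.])
u=lambda b:np.array([np.cos(np.radians(b)),np.sin(np.radians(b)),0])
plan([(c-2*u(40)+[0,0,25+39+100],R)])
stat()
s=shot('side');t=shot('top')
a=s['image'][90:220,200:340,::-1];b=t['image'][200:320,90:230,::-1]
b=cv2.copyMakeBorder(b,0,10,0,0,cv2.BORDER_CONSTANT)
cv2.imwrite('pics/p1.png',cv2.resize(np.hstack([a,b]),None,fx=2.8,fy=2.8,interpolation=cv2.INTER_CUBIC))
```

```text
0 shift [-135.4, 430.9, 9.0] rv [0.0, 0.0, 0.279] rows>= 10
t 8.05 err mm [ 0.  -2.7 -2.2] rot [-0.1  0.1 -0.1] F [-0.3 -0.3 -0.9] w 65.1 q [-53.  -2.  14. 119.   0.  38. -90.]
```

View pics/p1.png

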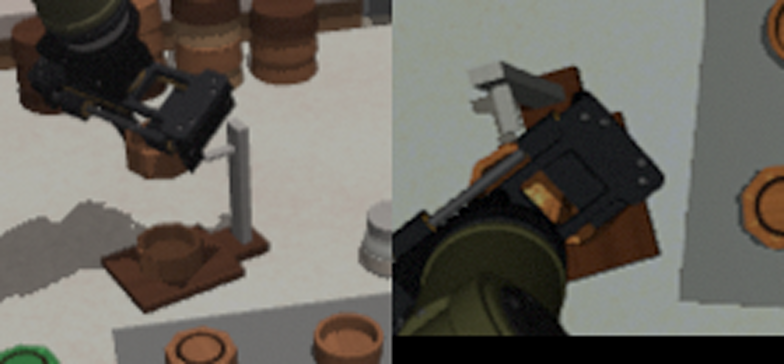

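Call:
{"fn": "apply_moves", "kwargs": {
  "targets": [
    [[0,0,-35],[0,0,0]],
    [[0,0,-70],[0,0,0]],
    [[0,0,-90],[0,0,0]],
    [[0,0,-97],[0,0,0]],
    [[0,0,-97],[0,0,0]],
    [[0,0,-98],[0,0,0]],
    [[0,0,-99],[0,0,0]],
    [[0,0,-99],[0,0,0]]
  ]
}}

```text
time_s: 8.95
tool_pos: [0.481, 0.362, 0.0487]
tool_rot: [-180.0, -25.1, 40.0]
force: [-0.6, 1.2, -1.0]
grip_width: 0.065
```

Run:
```python
from h import *
p,r=load();save(p+[0,0,-99],r);stat()
```

```text
t 8.95 err mm [0.4 0.1 0.9] rot [ 0.1 -0.1  0. ] F [-0.6  1.2 -1. ] w 65.0 q [-53.   6.  14. 124.  -5.  25. -85.]
```

Call:
{"fn": "apply_moves", "kwargs": {
  "targets": [
    [[0,0,-1],[0,0,0]],
    [[0,0,-2],[0,0,0]],
    [[0,0,-2.5],[0,0,0]],
    [[0,0,-2.5],[0,0,0]]
  ]
}}

```text
time_s: 9.35
tool_pos: [0.4806, 0.3618, 0.0458]
tool_rot: [-180.0, -25.1, 40.0]
force: [-3.4, -2.5, 6.3]
grip_width: 0.065
```

Run:
```python
from h import *
p,r=load();save(p+[0,0,-2.5],r);stat()
```

```text
t 9.35 err mm [ 0.  -0.1  0.5] rot [ 0.1 -0.   0. ] F [-3.4 -2.5  6.3] w 65.0 q [-53.   7.  14. 124.  -5.  24. -85.]
```

Call:
{"fn": "apply_moves", "kwargs": {
  "targets": [
    [[0,0,0],[0,0,0]],
    [[0,0,0],[0,0,0]],
    [[0,0,0],[0,0,0]],
    [[0,0,0],[0,0,0]],
    [[0,0,0],[0,0,0]],
    [[0,0,0],[0,0,0]]
  ],
  "hand": 82
}}

```text
time_s: 9.95
tool_pos: [0.4804, 0.3614, 0.0448]
tool_rot: [-180.0, -25.0, 40.0]
force: [-0.2, -1.2, 0.3]
grip_width: 0.0818
```

Call:
{"fn": "apply_moves", "kwargs": {
  "targets": [
    [[-6,-5,18],[0,0,0]],
    [[-13,-11,36],[0,0,0]],
    [[-23,-19,63],[0,0,0]],
    [[-38,-32,106],[0,0,0]],
    [[-38,-32,106],[0,0,0]],
    [[-38,-32,106],[0,0,0]]
  ]
}}

```text
time_s: 10.55
tool_pos: [0.4428, 0.3299, 0.1527]
tool_rot: [-179.9, -25.2, 40.0]
force: [0.2, -0.4, -0.0]
grip_width: 0.0818
```

Run:
```python
from h import *
p,r=load();save(p+[-38,-32,106],r);stat()
# flip plan for B
cB=np.array([472,65.8,0]);J=1.;sig=45
uy=lambda b:np.array([np.cos(np.radians(b)),np.sin(np.radians(b)),0])
R1=tool(J,J-90,sig)       # pointing w=-y
G1=cB+[0,0,23]-uy(J-90)*3
p0,r0=load()
plan([(np.array([470,140,230]),R1),(G1-R1[:,2]*90,R1),(G1,R1)],dry=True)
```

```text
t 10.55 err mm [0.2 0.  1.4] rot [ 0.2 -0.1  0. ] F [ 0.2 -0.4 -0. ] w 81.8 q [-54.  -9.  14. 125.   3.  39. -92.]
0 shift [27.6, -203.3, 65.3] rv [-1.145, 0.522, 0.774] rows>= 10
1 shift [0.9, -7.6, -143.4] rv [-0.0, 0.0, -0.0] rows>= 3
2 shift [1.1, -63.6, -63.6] rv [-0.0, 0.0, -0.0] rows>= 2
```

Call:
{"fn": "apply_moves", "kwargs": {
  "targets": [
    [[13.8,-101.7,32.6],[-0.573,0.261,0.387]],
    [[13.8,-101.7,32.6],[-0.573,0.261,0.387]],
    [[13.8,-101.7,32.6],[-0.573,0.261,0.387]],
    [[13.8,-101.7,32.6],[-0.573,0.261,0.387]],
    [[13.8,-101.7,32.6],[-0.573,0.261,0.387]],
    [[13.8,-101.7,32.6],[-0.573,0.261,0.387]],
    [[13.8,-101.7,32.6],[-0.573,0.261,0.387]]
  ],
  "hand": 87
}}

```text
time_s: 11.25
tool_pos: [0.4557, 0.2275, 0.1815]
tool_rot: [171.8, 10.0, 64.0]
force: [0.4, -0.7, -0.7]
grip_width: 0.087
```

Call:
{"fn": "apply_moves", "kwargs": {
  "targets": [
    [[13.8,-101.6,32.7],[-0.572,0.261,0.387]],
    [[13.8,-101.6,32.7],[-0.572,0.261,0.387]],
    [[13.8,-101.6,32.7],[-0.572,0.261,0.387]],
    [[13.8,-101.6,32.7],[-0.572,0.261,0.387]],
    [[13.8,-101.6,32.7],[-0.572,0.261,0.387]],
    [[13.8,-101.6,32.7],[-0.572,0.261,0.387]],
    [[13.8,-101.6,32.7],[-0.572,0.261,0.387]],
    [[13.8,-101.6,32.7],[-0.572,0.261,0.387]]
  ]
}}

```text
time_s: 12.05
tool_pos: [0.4704, 0.1245, 0.2171]
tool_rot: [179.8, 44.8, 90.6]
force: [-0.4, -1.1, 0.4]
grip_width: 0.0872
```

```bash
cat >> h.py <<'E'
uy=lambda b:np.array([np.cos(np.radians(b)),np.sin(np.radians(b)),0])
E
python3 - <<'E'
from h import *
R1=tool(1,-89,45);cB=np.array([472,65.8,0])
plan([(np.array([470,140,230]),R1)]);stat()
G1=cB+[0,0,24]-uy(-89)*7
plan([(G1-R1[:,2]*90,R1),(G1,R1)])
s=shot('side');t=shot('top')
for p,n,zz,xy in((t,'t',(.04,.068),(.476,.358)),(s,'s',(.04,.068),(.476,.358)),(t,'tB',(.002,.03),(.472,.066)),(s,'sB',(.002,.03),(.472,.066))):
    a=near(masks(p,'dish1'),xy,.05)
    if a is not None: print(n,fitoct([(p,a)],zz[0] if 'B' in n else .012,zz[1],xy),a.sum())
b=s['image'][120:220,200:340,::-1]
cv2.imwrite('pics/p2.png',cv2.resize(b,None,fx=4,fy=4,interpolation=cv2.INTER_CUBIC))
E
```

```text
0 shift [27.6, -203.3, 65.3] rv [-1.145, 0.522, 0.774] rows>= 10
t 12.05 err mm [ 0.2 -2.1  0.5] rot [ 0.2 -0.1 -0.2] F [-0.4 -1.1  0.4] w 87.2 q [-56.  18.  17.  98.  29.  95. -44.]
0 shift [0.8, -3.6, -142.4] rv [-0.0, 0.0, -0.0] rows>= 3
1 shift [1.1, -63.6, -63.6] rv [-0.0, 0.0, -0.0] rows>= 2
s [477.62 365.81  36.67   0.64] 381
tB [470.75  65.87   2.5    0.96] 705
sB [474.11  67.16   0.91   0.93] 580
```

View pics/p2.png

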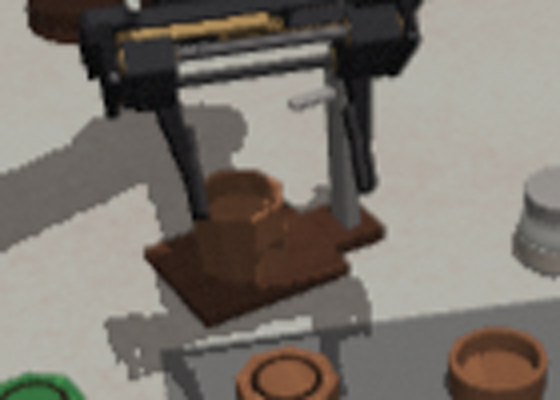

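Picture p2 (6 viewed so far): two dishes stand on the stand, near (235,225) in the crop. Next I grasp dish B.

Call:
{"fn": "apply_moves", "kwargs": {
  "targets": [
    [[0.8,-3.6,-48],[0,0,0]],
    [[0.8,-3.6,-96],[0,0,0]],
    [[0.8,-3.6,-142.4],[0,0,0]],
    [[1.5,-36,-175],[0,0,0]],
    [[1.9,-60,-199],[0,0,0]],
    [[1.9,-67.2,-206],[0,0,0]],
    [[1.9,-67.2,-206],[0,0,0]],
    [[1.9,-67.2,-206],[0,0,0]]
  ]
}}

```text
time_s: 13.15
tool_pos: [0.4728, 0.0604, 0.0108]
tool_rot: [179.9, 44.9, 91.0]
force: [-0.6, -0.2, 0.4]
grip_width: 0.0872
```

Call:
{"fn": "apply_moves", "kwargs": {
  "targets": [
    [[0,0,0],[0,0,0]],
    [[0,0,0],[0,0,0]],
    [[0,0,0],[0,0,0]],
    [[0,0,0],[0,0,0]],
    [[0,0,0],[0,0,0]],
    [[0,0,0],[0,0,0]],
    [[0,0,0],[0,0,0]],
    [[0,0,0],[0,0,0]]
  ],
  "hand": 50,
  "squeeze": 30
}}

```text
time_s: 13.95
tool_pos: [0.4721, 0.0594, 0.0104]
tool_rot: [180.0, 45.0, 91.0]
force: [-0.1, 2.0, 4.5]
grip_width: 0.064
```

Run:
```python
from h import *
stat()
```

```text
t 13.95 err mm [ 0.   0.  -0.2] rot [0. 0. 0.] F [-0.1  2.   4.5] w 64.0 q [-52.  30.  17. 110.  29.  71. -51.]
```

Run:
```python
from h import *
p,r=load();print(p)
R1=tool(1,-89,45);R2=tool(1,91,45);C=np.array([472,65.8,34.])
G1=np.array([472,65.8,24])-uy(-89)*7
G2=C+[0,0,7.5]-uy(91)*8
plan([(G1+[0,0,90],R1),(G2+[0,0,60],R2),(G2,R2)])
```

```text
[472.1  59.4  10.6]
0 shift [0.0, -0.0, 90.0] rv [-0.0, 0.0, -0.0] rows>= 2
1 shift [-0.2, 11.8, -12.5] rv [1.57, 0.028, 0.0] rows>= 11
2 shift [0.0, 0.0, -60.0] rv [0.0, -0.0, -0.0] rows>= 2
```

Call:
{"fn": "apply_moves", "kwargs": {
  "targets": [
    [[0,0,30],[0,0,0]],
    [[0,0,60],[0,0,0]],
    [[0,0,90],[0,0,0]],
    [[0,0,90],[0.14,0.002,0]],
    [[0,0,90],[0.28,0.005,0]],
    [[0,1,90],[0.42,0.007,0]],
    [[0,2,90],[0.56,0.01,0]],
    [[0,4,90],[0.7,0.012,0]]
  ]
}}

```text
time_s: 14.75
tool_pos: [0.472, 0.0628, 0.1008]
tool_rot: [179.9, 4.5, 91.0]
force: [0.0, 0.0, -0.8]
grip_width: 0.0641
```

Call:
{"fn": "apply_moves", "kwargs": {
  "targets": [
    [[0,1,-2],[0.14,0.002,0]],
    [[0,2,-4],[0.28,0.005,0]],
    [[0,4,-6],[0.42,0.007,0]],
    [[-0.2,6,-9],[0.56,0.01,0]],
    [[-0.2,7.8,-12.5],[0.7,0.012,0]],
    [[-0.2,7.8,-12.5],[0.84,0.015,0]],
    [[-0.2,7.8,-12.5],[0.87,0.016,0]],
    [[-0.2,7.8,-12.5],[0.87,0.016,0]]
  ]
}}

```text
time_s: 15.55
tool_pos: [0.4708, 0.0695, 0.0859]
tool_rot: [-179.6, -44.9, 90.6]
force: [0.1, 0.0, -0.4]
grip_width: 0.0641
```

Call:
{"fn": "apply_moves", "kwargs": {
  "targets": [
    [[0,0,-25],[0,0,0]],
    [[0,0,-45],[0,0,0]],
    [[0,0,-55],[0,0,0]],
    [[0,0,-58],[0,0,0]],
    [[0,0,-59],[0,0,0]],
    [[0,0,-60],[0,0,0]],
    [[0,0,-60],[0,0,0]]
  ]
}}

```text
time_s: 16.25
tool_pos: [0.4722, 0.0708, 0.0284]
tool_rot: [179.9, -45.0, 91.1]
force: [-0.2, -0.2, -0.9]
grip_width: 0.0636
```

Run:
```python
from h import *
stat()
s=shot('side')
cv2.imwrite('pics/f1.png',cv2.resize(s['image'][170:300,190:370,::-1],None,fx=4,fy=4,interpolation=cv2.INTER_CUBIC))
```

```text
t 16.25 err mm [ 0.3 -0.4  0.3] rot [-0.  -0.1  0. ] F [-0.2 -0.2 -0.9] w 63.6 q [ -9.  26.  31. 118. -56.  75.  56.]
```

View pics/f1.png

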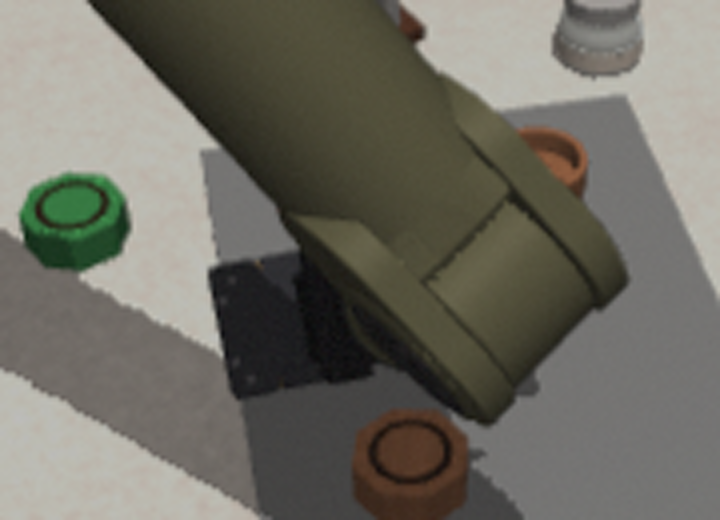

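Call:
{"fn": "apply_moves", "kwargs": {
  "targets": [
    [[0,0,-0.5],[0,0,0]],
    [[0,0,-1],[0,0,0]],
    [[0,0,-1],[0,0,0]],
    [[0,0,-1],[0,0,0]]
  ]
}}

```text
time_s: 16.7
tool_pos: [0.472, 0.0707, 0.0272]
tool_rot: [-180.0, -45.0, 91.0]
force: [-1.8, -1.4, 4.3]
grip_width: 0.064
```

Call:
{"fn": "apply_moves", "kwargs": {
  "targets": [
    [[0,0,0],[0,0,0]],
    [[0,0,0],[0,0,0]],
    [[0,0,0],[0,0,0]],
    [[0,0,0],[0,0,0]],
    [[0,0,0],[0,0,0]]
  ],
  "hand": 84
}}

```text
time_s: 17.2
tool_pos: [0.4715, 0.0708, 0.0265]
tool_rot: [-179.9, -45.0, 91.0]
force: [-0.4, -0.3, 0.1]
grip_width: 0.0832
```

Call:
{"fn": "apply_moves", "kwargs": {
  "targets": [
    [[0.2,-8,8],[0,0,0]],
    [[0.5,-25,25],[0,0,0]],
    [[1,-50,50],[0,0,0]],
    [[1,-71,71],[0,0,0]],
    [[1,-71,71],[0,0,0]],
    [[1,-71,71],[0,0,0]]
  ]
}}

```text
time_s: 17.8
tool_pos: [0.473, -0.0009, 0.0981]
tool_rot: [180.0, -45.0, 91.0]
force: [0.6, 0.8, -0.2]
grip_width: 0.084
```

Run:
```python
from h import *
p,r=load();save(p+[1,-71,70],r);stat()
C=np.array([472,65.8,34.]);M=tool(1,0,0);R3=tool(1,-89,40);G3=C-11*R3[:,2]
plan([((472,50,190),M),(G3-70*R3[:,2],R3),(G3,R3)])
s=shot('side');t=shot('top')
a=s['image'][190:290,220:340,::-1];b=t['image'][220:320,230:350,::-1]
cv2.imwrite('pics/f2.png',cv2.resize(np.hstack([a,b]),None,fx=3.3,fy=3.3,interpolation=cv2.INTER_CUBIC))
```

```text
t 17.8 err mm [ 0.1 -1.1  0. ] rot [-0.  -0.1 -0.1] F [ 0.6  0.8 -0.2] w 84.0 q [ -5.  22.  35. 112. -49.  84.  54.]
0 shift [-0.9, 49.8, 72.9] rv [-0.785, -0.014, -0.0] rows>= 6
1 shift [-0.7, 55.6, -89.5] rv [-0.698, -0.012, 0.0] rows>= 5
2 shift [0.8, -44.9, -53.6] rv [0.0, -0.0, 0.0] rows>= 2
```

View pics/f2.png

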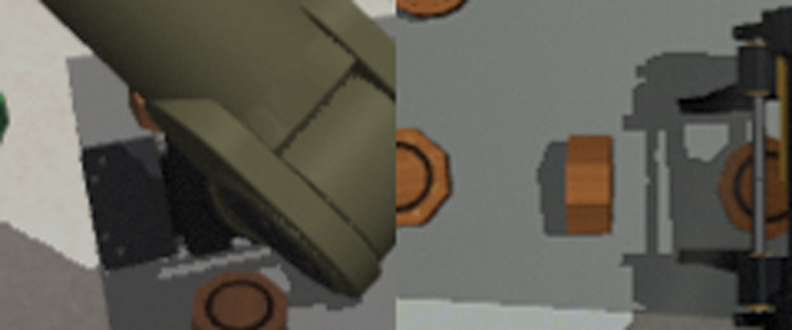

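The dish stands on edge at about (590,185) in the crop. Now I regrasp it from the other side.

Call:
{"fn": "apply_moves", "kwargs": {
  "targets": [
    [[-0.9,5,40],[-0.13,-0.002,0]],
    [[-0.9,20,72.9],[-0.27,-0.005,0]],
    [[-0.9,35,72.9],[-0.4,-0.007,0]],
    [[-0.9,49.8,72.9],[-0.54,-0.01,0]],
    [[-0.9,49.8,72.9],[-0.68,-0.012,0]],
    [[-0.9,49.8,72.9],[-0.785,-0.014,0]],
    [[-0.9,49.8,72.9],[-0.785,-0.014,0]],
    [[-0.9,49.8,72.9],[-0.785,-0.014,0]]
  ],
  "hand": 86
}}

```text
time_s: 18.7
tool_pos: [0.4708, 0.0501, 0.1696]
tool_rot: [-179.8, -0.1, 91.1]
force: [-0.1, -0.4, 0.1]
grip_width: 0.0857
```

Call:
{"fn": "apply_moves", "kwargs": {
  "targets": [
    [[-0.2,30,0],[-0.14,-0.002,0]],
    [[-0.5,55.6,0],[-0.28,-0.005,0]],
    [[-0.7,55.6,-20],[-0.42,-0.007,0]],
    [[-0.7,55.6,-50],[-0.56,-0.01,0]],
    [[-0.7,55.6,-89.5],[-0.698,-0.012,0]],
    [[-0.7,55.6,-89.5],[-0.698,-0.012,0]],
    [[-0.7,55.6,-89.5],[-0.698,-0.012,0]],
    [[-0.7,55.6,-89.5],[-0.698,-0.012,0]]
  ]
}}

```text
time_s: 19.5
tool_pos: [0.4731, 0.1032, 0.0847]
tool_rot: [179.7, 39.7, 90.5]
force: [0.7, 0.5, 0.6]
grip_width: 0.0863
```

Run:
```python
from h import *
p,r=load();o=env.get_obs();print(np.array(o['tool_pos'])*1e3-p-[-.8,44.9,53.6],o['tool_rot'],np.round(o['qpos']))
```

```text
[ 1.77997485 -2.37173618  3.16078638] [179.66620905  39.7407962   90.46233845] [-49.  22.  12. 107.  27.  78. -48.]
```

Still settling (big wrist swing); approach and grip.

Call:
{"fn": "apply_moves", "kwargs": {
  "targets": [
    [[0,0,0],[0,0,0]],
    [[0,0,0],[0,0,0]],
    [[0.3,-18,-21.5],[0,0,0]],
    [[0.6,-36,-43],[0,0,0]],
    [[0.8,-44.9,-53.6],[0,0,0]],
    [[0.8,-44.9,-53.6],[0,0,0]],
    [[0.8,-44.9,-53.6],[0,0,0]]
  ]
}}

```text
time_s: 20.2
tool_pos: [0.4726, 0.0611, 0.0287]
tool_rot: [179.9, 39.9, 90.9]
force: [0.4, 0.1, 0.2]
grip_width: 0.0858
```

Call:
{"fn": "apply_moves", "kwargs": {
  "targets": [
    [[0,0,0],[0,0,0]],
    [[0,0,0],[0,0,0]],
    [[0,0,0],[0,0,0]],
    [[0,0,0],[0,0,0]],
    [[0,0,0],[0,0,0]],
    [[0,0,0],[0,0,0]],
    [[0,0,0],[0,0,0]],
    [[0,0,0],[0,0,0]]
  ],
  "hand": 50,
  "squeeze": 30
}}

```text
time_s: 21.0
tool_pos: [0.472, 0.0607, 0.0276]
tool_rot: [-180.0, 40.0, 91.0]
force: [-0.3, 3.0, 3.2]
grip_width: 0.0637
```

Run:
```python
from h import *
stat()
# carry: lift, then to pile L3 (bottom 68, mid 82) pointing 40 tilt 50
R3=tool(1,-89,40);G3=np.array([472,65.8,34.])-11*R3[:,2]
R3m=tool(1,91,50)
R4=tool(-50,40,50);Cp=np.array([476,358,68+14+1.5]);G4=Cp-11*R4[:,2]
plan([(G3+[0,0,120],R3),(np.array([472,100,190])-11*R3m[:,2],R3m),(G4+[0,0,80],R4),(G4,R4)])
```

```text
t 21.0 err mm [-0.1  0.  -0.3] rot [ 0. -0.  0.] F [-0.3  3.   3.2] w 63.7 q [-47.  25.  13. 111.  29.  71. -49.]
0 shift [-0.0, -0.0, 120.0] rv [0.0, -0.0, 0.0] rows>= 3
1 shift [-0.2, 45.4, 37.0] rv [1.571, 0.027, -0.0] rows>= 11
2 shift [8.8, 255.8, -26.5] rv [-0.0, 0.0, -0.89] rows>= 6
3 shift [-0.0, 0.0, -80.0] rv [-0.0, 0.0, -0.0] rows>= 2
```

Call:
{"fn": "apply_moves", "kwargs": {
  "targets": [
    [[0,0,40],[0,0,0]],
    [[0,0,80],[0,0,0]],
    [[0,0,120],[0,0,0]],
    [[0,5,130],[0.14,0.002,0]],
    [[0,10,140],[0.28,0.005,0]],
    [[0,15,145],[0.42,0.007,0]],
    [[0,20,150],[0.56,0.01,0]],
    [[0,20,150],[0.7,0.012,0]]
  ]
}}

```text
time_s: 21.8
tool_pos: [0.4726, 0.0809, 0.1789]
tool_rot: [179.8, -0.5, 91.0]
force: [-0.1, -0.4, -1.6]
grip_width: 0.0637
```

Call:
{"fn": "apply_moves", "kwargs": {
  "targets": [
    [[0,5,2],[0.14,0.002,0]],
    [[0,10,4],[0.28,0.005,0]],
    [[0,15,6],[0.42,0.007,0]],
    [[-0.2,20,7],[0.56,0.01,0]],
    [[-0.2,25.4,7],[0.7,0.012,0]],
    [[-0.2,25.4,7],[0.84,0.014,0]],
    [[-0.2,25.4,7],[0.871,0.015,0]],
    [[-0.2,25.4,7],[0.871,0.015,0]]
  ]
}}

```text
time_s: 22.6
tool_pos: [0.4709, 0.1038, 0.182]
tool_rot: [-179.5, -49.9, 90.4]
force: [-0.1, 0.7, -1.0]
grip_width: 0.0638
```

Call:
{"fn": "apply_moves", "kwargs": {
  "targets": [
    [[1,40,0],[0,0,-0.14]],
    [[3,85,0],[0,0,-0.28]],
    [[4,130,0],[0,0,-0.42]],
    [[6,175,0],[0,0,-0.56]],
    [[7,215,-10],[0,0,-0.7]],
    [[8.8,255.8,-26.5],[0,0,-0.84]],
    [[8.8,255.8,-26.5],[0,0,-0.89]],
    [[8.8,255.8,-26.5],[0,0,-0.89]]
  ]
}}

```text
time_s: 23.4
tool_pos: [0.4766, 0.3657, 0.1614]
tool_rot: [179.8, -50.2, 42.1]
force: [1.1, -0.4, 0.0]
grip_width: 0.0636
```

Call:
{"fn": "apply_moves", "kwargs": {
  "targets": [
    [[0,0,0],[0,0,0]],
    [[0,0,0],[0,0,0]],
    [[0,0,0],[0,0,0]]
  ]
}}

```text
time_s: 23.7
tool_pos: [0.4835, 0.3565, 0.1612]
tool_rot: [179.9, -50.1, 41.1]
force: [-0.0, 0.2, -0.7]
grip_width: 0.0636
```

Run:
```python
from h import *
p,r=load();save(p+[0,0,80],r);stat()
s=shot('side');t=shot('top')
a=s['image'][90:220,200:340,::-1];b=t['image'][190:320,90:230,::-1]
cv2.imwrite('pics/p3.png',cv2.resize(np.hstack([a,b]),None,fx=2.85,fy=2.85,interpolation=cv2.INTER_CUBIC))
```

```text
t 23.7 err mm [ 2.8 -5.4  2.8] rot [ 0.  -0.1  1. ] F [-0.   0.2 -0.7] w 63.6 q [-18. -11. -18. 138. -70.   7. -19.]
```

View pics/p3.png

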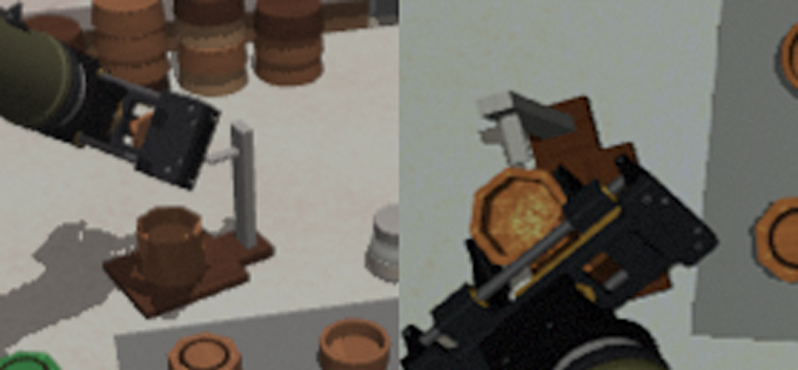

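The arm is at its joint limits here: q4 is 138 and q6 is 7, so tilting straight outward won't work. I'll back off and approach pointing along −5° instead, which is still along the dish flats.

Run:
```python
from h import *
Cm=np.array([465,240,230.])
a=tool(-50,40,10);b=tool(-95,-5,10);R4=tool(-95,-5,50);Cp=np.array([476,358,68+14+1.5])
plan([(Cm-11*a[:,2],a),(Cm-11*b[:,2],b),(Cm-11*R4[:,2],R4),(Cp+[0,0,80]-11*R4[:,2],R4)])
```

```text
0 shift [-14.6, -121.0, 63.7] rv [-0.449, 0.535, -0.0] rows>= 5
1 shift [0.3, -1.0, 0.0] rv [0.0, 0.0, -0.786] rows>= 6
2 shift [4.7, -0.4, 2.8] rv [-0.061, -0.695, 0.0] rows>= 5
3 shift [11.0, 118.0, -66.5] rv [-0.0, -0.0, 0.0] rows>= 3
```

Call:
{"fn": "apply_moves", "kwargs": {
  "targets": [
    [[-3,-20,20],[-0.08,0.1,0]],
    [[-8,-60,40],[-0.17,0.2,0]],
    [[-12,-90,63],[-0.25,0.3,0]],
    [[-14.6,-121,63.7],[-0.35,0.42,0]],
    [[-14.6,-121,63.7],[-0.449,0.535,0]],
    [[-14.6,-121,63.7],[-0.449,0.535,0]],
    [[-14.6,-121,63.7],[-0.449,0.535,0]],
    [[-14.6,-121,63.7],[-0.449,0.535,0]]
  ]
}}

```text
time_s: 24.6
tool_pos: [0.4682, 0.2383, 0.2244]
tool_rot: [-179.2, -10.1, 40.9]
force: [-0.6, 0.1, -1.0]
grip_width: 0.0635
```

Call:
{"fn": "apply_moves", "kwargs": {
  "targets": [
    [[0.3,-1,0],[0,0,-0.14]],
    [[0.3,-1,0],[0,0,-0.28]],
    [[0.3,-1,0],[0,0,-0.42]],
    [[0.3,-1,0],[0,0,-0.56]],
    [[0.3,-1,0],[0,0,-0.7]],
    [[0.3,-1,0],[0,0,-0.786]],
    [[0.3,-1,0],[0,0,-0.786]],
    [[0.3,-1,0],[0,0,-0.786]]
  ]
}}

```text
time_s: 25.4
tool_pos: [0.4668, 0.2363, 0.2238]
tool_rot: [-179.3, -10.0, -4.0]
force: [0.2, -0.1, -1.1]
grip_width: 0.0635
```

Call:
{"fn": "apply_moves", "kwargs": {
  "targets": [
    [[4.7,-0.4,2.8],[-0.012,-0.14,0]],
    [[4.7,-0.4,2.8],[-0.024,-0.28,0]],
    [[4.7,-0.4,2.8],[-0.037,-0.42,0]],
    [[4.7,-0.4,2.8],[-0.049,-0.56,0]],
    [[4.7,-0.4,2.8],[-0.061,-0.695,0]],
    [[4.7,-0.4,2.8],[-0.061,-0.695,0]],
    [[4.7,-0.4,2.8],[-0.061,-0.695,0]],
    [[4.7,-0.4,2.8],[-0.061,-0.695,0]]
  ]
}}

```text
time_s: 26.2
tool_pos: [0.5244, 0.2358, 0.2381]
tool_rot: [179.0, -45.3, -1.2]
force: [-0.3, -0.0, -1.5]
grip_width: 0.0638
```

Run:
```python
from h import *
p,r=load();save(p-[11,118,-66.5],r);stat()
```

```text
t 26.2 err mm [53.3 -3.7 13.2] rot [-0.4  4.8  3.1] F [-0.3 -0.  -1.5] w 63.8 q [   6.  -17.  -45.  126.   31.   36. -154.]
```

```bash
cat >> h.py <<'E'
def sync():
    o=env.get_obs();save(np.array(o['tool_pos'])*1e3,Ro.from_euler('xyz',o['tool_rot'],degrees=True))
E
python3 - <<'E'
from h import *
sync();stat()
Cm=np.array([475,150,220.]);a=tool(-95,-5,0);b=tool(-129,141,40);C=np.array([480,60,35.])
v=tool(-129,141,0)
plan([(Cm-11*a[:,2],a),(C+[0,0,130]-11*v[:,2],v),(C+[0,0,60]-11*b[:,2],b),(C-11*b[:,2],b)],dry=True)
E
```

```text
t 26.2 err mm [0. 0. 0.] rot [0. 0. 0.] F [-0.3 -0.  -1.5] w 63.8 q [   6.  -17.  -45.  126.   31.   36. -154.]
0 shift [-49.4, -85.8, -26.1] rv [0.059, 0.788, -0.056] rows>= 6
1 shift [5.0, -90.0, -55.0] rv [-0.001, 0.0, -0.594] rows>= 4
2 shift [-4.0, 3.3, -68.2] rv [0.44, 0.542, 0.0] rows>= 5
3 shift [-0.0, -0.0, -60.0] rv [0.0, 0.0, 0.0] rows>= 2
```

Call:
{"fn": "apply_moves", "kwargs": {
  "targets": [
    [[-10,-20,0],[0.01,0.13,-0.01]],
    [[-20,-40,0],[0.02,0.26,-0.02]],
    [[-30,-60,-10],[0.03,0.4,-0.03]],
    [[-40,-75,-20],[0.04,0.53,-0.04]],
    [[-49.4,-85.8,-26.1],[0.05,0.67,-0.05]],
    [[-49.4,-85.8,-26.1],[0.059,0.788,-0.056]],
    [[-49.4,-85.8,-26.1],[0.059,0.788,-0.056]],
    [[-49.4,-85.8,-26.1],[0.059,0.788,-0.056]]
  ]
}}

```text
time_s: 27.0
tool_pos: [0.475, 0.1508, 0.2112]
tool_rot: [-179.9, -0.0, -4.9]
force: [-0.8, -0.4, -0.9]
grip_width: 0.0638
```

Call:
{"fn": "apply_moves", "kwargs": {
  "targets": [
    [[1,-25,-15],[0,0,-0.12]],
    [[2,-50,-30],[0,0,-0.24]],
    [[4,-70,-45],[0,0,-0.36]],
    [[5,-90,-55],[0,0,-0.48]],
    [[5,-90,-55],[0,0,-0.594]],
    [[5,-90,-55],[0,0,-0.594]],
    [[5,-90,-55],[0,0,-0.594]],
    [[5,-90,-55],[0,0,-0.594]]
  ]
}}

```text
time_s: 27.8
tool_pos: [0.4797, 0.0616, 0.1573]
tool_rot: [-179.8, -0.1, -38.7]
force: [0.6, -0.4, -0.9]
grip_width: 0.0637
```

Run:
```python
from h import *
C=np.array([480,60,35.]);v=tool(-129,141,0);b=tool(-129,141,40)
o=env.get_obs();r=Ro.from_euler('xyz',o['tool_rot'],degrees=True)
T=C+[0,0,130]+8*v[:,2]
print(np.array(o['tool_pos'])*1e3-T,np.degrees((r*Ro.from_matrix(v).inv()).as_rotvec()),np.round(o['qpos']),o['grip_width'])
sync();plan([(C+[0,0,60]-11*b[:,2],b),(C-11*b[:,2],b)],dry=True)
```

```text
[-0.28946388  1.55621066  0.27988394] [ 0.06335765 -0.17260745  0.31171651] [   5.    1.  -15.  111.    0.   68. -139.] 0.06372443119519386
0 shift [-3.7, 1.7, -68.4] rv [0.437, 0.547, -0.004] rows>= 5
1 shift [-0.0, -0.0, -60.0] rv [-0.0, -0.0, -0.0] rows>= 2
```

Call:
{"fn": "apply_moves", "kwargs": {
  "targets": [
    [[-1,0,-10],[0.087,0.11,-0.001]],
    [[-2,1,-20],[0.175,0.22,-0.002]],
    [[-2,1,-35],[0.26,0.33,-0.002]],
    [[-3,1.7,-50],[0.35,0.44,-0.003]],
    [[-3.7,1.7,-68.4],[0.437,0.547,-0.004]],
    [[-3.7,1.7,-68.4],[0.437,0.547,-0.004]],
    [[-3.7,1.7,-68.4],[0.437,0.547,-0.004]],
    [[-3.7,1.7,-68.4],[0.437,0.547,-0.004]]
  ]
}}

```text
time_s: 28.6
tool_pos: [0.477, 0.0637, 0.091]
tool_rot: [-180.0, 39.8, -38.9]
force: [0.4, 0.1, 0.3]
grip_width: 0.0637
```

Call:
{"fn": "apply_moves", "kwargs": {
  "targets": [
    [[0,0,0],[0,0,0]],
    [[0,0,0],[0,0,0]]
  ]
}}

```text
time_s: 28.8
tool_pos: [0.4769, 0.063, 0.0912]
tool_rot: [180.0, 39.8, -39.0]
force: [-0.7, -0.5, -0.5]
grip_width: 0.0635
```

Run:
```python
from h import *
C=np.array([480,60,35.]);b=tool(-129,141,40)
plan([(C+[0,0,60]-11*b[:,2],b)]);stat()
```

```text
0 shift [-3.7, 1.7, -68.4] rv [0.437, 0.547, -0.004] rows>= 5
t 28.8 err mm [ 0.9 -0.2  2.3] rot [-0.2 -0.2 -0. ] F [-0.7 -0.5 -0.5] w 63.5 q [  13.   31.  -10.   93.  -17.   91. -122.]
```

Call:
{"fn": "apply_moves", "kwargs": {
  "targets": [
    [[0,0,-25],[0,0,0]],
    [[0,0,-45],[0,0,0]],
    [[0,0,-55],[0,0,0]],
    [[0,0,-58],[0,0,0]],
    [[0,0,-59],[0,0,0]],
    [[0,0,-60],[0,0,0]],
    [[0,0,-60],[0,0,0]],
    [[0,0,-60],[0,0,0]]
  ]
}}

```text
time_s: 29.6
tool_pos: [0.4764, 0.0623, 0.0286]
tool_rot: [179.8, 40.1, -39.2]
force: [-0.1, -0.4, -0.3]
grip_width: 0.064
```

Call:
{"fn": "apply_moves", "kwargs": {
  "targets": [
    [[0,0,-0.5],[0,0,0]],
    [[0,0,-1],[0,0,0]],
    [[0,0,-1.3],[0,0,0]],
    [[0,0,-1.3],[0,0,0]]
  ]
}}

```text
time_s: 30.0
tool_pos: [0.4763, 0.0622, 0.0277]
tool_rot: [179.8, 40.1, -39.2]
force: [0.3, -1.2, 4.6]
grip_width: 0.064
```

Run:
```python
from h import *
p,r=load();save(p-[0,0,61.3],r);stat()
```

```text
t 30.0 err mm [ 0.3 -1.   0.1] rot [-0.1  0.2 -0.1] F [ 0.3 -1.2  4.6] w 64.0 q [  13.   35.  -10.   94.  -16.   85. -120.]
```

Call:
{"fn": "apply_moves", "kwargs": {
  "targets": [
    [[0,0,0],[0,0,0]],
    [[0,0,0],[0,0,0]],
    [[0,0,0],[0,0,0]],
    [[0,0,0],[0,0,0]],
    [[0,0,0],[0,0,0]]
  ],
  "hand": 84
}}

```text
time_s: 30.5
tool_pos: [0.4759, 0.0623, 0.0266]
tool_rot: [179.7, 40.1, -39.3]
force: [0.4, -1.0, -0.3]
grip_width: 0.0832
```

Call:
{"fn": "apply_moves", "kwargs": {
  "targets": [
    [[5,-4,7.7],[0,0,0]],
    [[15,-12.1,23],[0,0,0]],
    [[30,-24.3,46],[0,0,0]],
    [[45,-36.4,69],[0,0,0]],
    [[45,-36.4,69],[0,0,0]]
  ]
}}

```text
time_s: 31.0
tool_pos: [0.5249, 0.0235, 0.0987]
tool_rot: [180.0, 39.7, -39.3]
force: [0.0, -0.2, 0.5]
grip_width: 0.0839
```

Call:
{"fn": "apply_moves", "kwargs": {
  "targets": [
    [[0,0,0],[0.075,-0.06,0.115]],
    [[0,0,0],[0.149,-0.121,0.229]],
    [[0,0,0],[0.224,-0.181,0.344]],
    [[0,0,0],[0.299,-0.242,0.458]],
    [[0,0,0],[0.374,-0.302,0.573]],
    [[0,0,0],[0.448,-0.363,0.687]],
    [[0,0,0],[0.523,-0.424,0.802]],
    [[0,0,0],[0.523,-0.424,0.802]]
  ],
  "hand": 86
}}

```text
time_s: 31.8
tool_pos: [0.5204, 0.0261, 0.0953]
tool_rot: [-144.0, 19.0, 27.1]
force: [-0.9, -1.0, -0.9]
grip_width: 0.0864
```

Call:
{"fn": "apply_moves", "kwargs": {
  "targets": [
    [[0,0,0],[0.075,-0.06,0.115]],
    [[0,0,0],[0.149,-0.121,0.229]],
    [[0,0,0],[0.224,-0.181,0.344]],
    [[0,0,0],[0.299,-0.242,0.458]],
    [[0,0,0],[0.374,-0.302,0.573]],
    [[0,0,0],[0.448,-0.363,0.687]],
    [[0,0,0],[0.523,-0.424,0.802]],
    [[0,0,0],[0.523,-0.424,0.802]]
  ]
}}

```text
time_s: 32.6
tool_pos: [0.5207, 0.0259, 0.0954]
tool_rot: [-144.0, -18.5, 74.6]
force: [0.6, 0.1, -0.2]
grip_width: 0.0863
```

Call:
{"fn": "apply_moves", "kwargs": {
  "targets": [
    [[0,0,0],[0.075,-0.06,0.115]],
    [[0,0,0],[0.149,-0.121,0.229]],
    [[0,0,0],[0.224,-0.181,0.344]],
    [[0,0,0],[0.299,-0.242,0.458]],
    [[0,0,0],[0.374,-0.302,0.573]],
    [[0,0,0],[0.448,-0.363,0.687]],
    [[0,0,0],[0.523,-0.424,0.802]],
    [[0,0,0],[0.523,-0.424,0.802]]
  ]
}}

```text
time_s: 33.4
tool_pos: [0.5208, 0.0259, 0.0954]
tool_rot: [-179.7, -40.0, 140.4]
force: [0.8, -0.3, -0.3]
grip_width: 0.086
```

Run:
```python
from h import *
p,r=load();T=p+[45,-36.4,69];b=tool(51,141,40)
save(T,Ro.from_matrix(b));stat()
s=shot('side');t=shot('top')
a=s['image'][180:310,220:360,::-1];c=t['image'][210:340,220:360,::-1]
cv2.imwrite('pics/f3.png',cv2.resize(np.hstack([a,c]),None,fx=2.85,fy=2.85,interpolation=cv2.INTER_CUBIC))
```

```text
t 33.4 err mm [-0.2 -1.  -1.2] rot [-0.2  0.1 -0.4] F [ 0.8 -0.3 -0.3] w 86.0 q [ 40.  45. -49.  83.   4.  94.  42.]
```

View pics/f3.png

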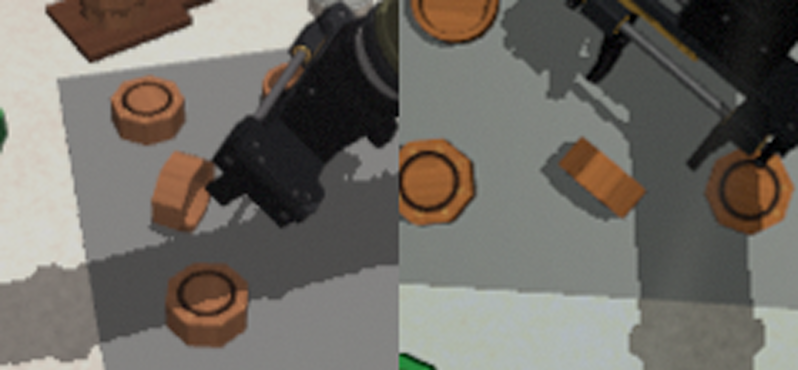

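Call:
{"fn": "apply_moves", "kwargs": {
  "targets": [
    [[-15,12.1,-23],[0,0,0]],
    [[-30,24.3,-46],[0,0,0]],
    [[-40,32.4,-61],[0,0,0]],
    [[-45,36.4,-68.5],[0,0,0]],
    [[-45,36.4,-68.5],[0,0,0]],
    [[-45,36.4,-68.5],[0,0,0]]
  ]
}}

```text
time_s: 34.1
tool_pos: [0.477, 0.0619, 0.0278]
tool_rot: [-179.9, -39.9, 140.6]
force: [-0.1, -0.0, -0.4]
grip_width: 0.0859
```

Call:
{"fn": "apply_moves", "kwargs": {
  "targets": [
    [[0,0,0],[0,0,0]],
    [[0,0,0],[0,0,0]],
    [[0,0,0],[0,0,0]],
    [[0,0,0],[0,0,0]],
    [[0,0,0],[0,0,0]],
    [[0,0,0],[0,0,0]],
    [[0,0,0],[0,0,0]],
    [[0,0,0],[0,0,0]]
  ],
  "hand": 50,
  "squeeze": 30
}}

```text
time_s: 34.9
tool_pos: [0.4764, 0.0621, 0.0275]
tool_rot: [-180.0, -39.9, 140.7]
force: [1.0, -1.8, 3.3]
grip_width: 0.0638
```

Run:
```python
from h import *
p,r=load();save(p+[-45,36.4,-68.5],r);stat()
o=env.get_obs();T=np.array(o['tool_pos'])*1e3
R3=tool(51,141,40);C=np.array([480,59,33.8])
print('off along tool of C from TCP',(C-T)@R3)
R3m=tool(51,-39,50);R4=tool(40,-50,50);Cp=np.array([476,358,83.])
C1=np.array([475,110,190.]);C2=Cp+70*uy(130)+[0,0,60]
plan([(C+[0,0,110]-11*R3[:,2],R3),(C1-11*R3m[:,2],R3m),(C2-11*R4[:,2],R4)])
```

```text
t 34.9 err mm [ 0.4 -1.1 -0.6] rot [-0.1 -0.1 -0.3] F [ 1.  -1.8  3.3] w 63.8 q [ 41.  46. -49.  93.   5.  84.  42.]
off along tool of C from TCP [ 0.41395437 -0.18734167 -7.89138702]
0 shift [-0.0, -1.0, 109.6] rv [0.0, 0.0, 0.0] rows>= 3
1 shift [3.8, 43.9, 47.2] rv [-0.989, -1.221, -0.0] rows>= 11
2 shift [-44.9, 300.8, -47.0] rv [0.0, 0.0, -0.192] rows>= 7
```

Call:
{"fn": "apply_moves", "kwargs": {
  "targets": [
    [[0,-1,40],[0,0,0]],
    [[0,-1,80],[0,0,0]],
    [[0,-1,109.6],[0,0,0]],
    [[0,5,115],[-0.09,-0.111,0]],
    [[1,10,120],[-0.18,-0.222,0]],
    [[1,15,125],[-0.27,-0.333,0]],
    [[2,20,130],[-0.36,-0.444,0]],
    [[2,20,130],[-0.45,-0.555,0]]
  ]
}}

```text
time_s: 35.7
tool_pos: [0.4784, 0.0836, 0.158]
tool_rot: [179.8, 1.4, 140.9]
force: [-0.1, 1.7, 0.0]
grip_width: 0.0636
```

Call:
{"fn": "apply_moves", "kwargs": {
  "targets": [
    [[0,5,5],[-0.09,-0.111,0]],
    [[1,10,10],[-0.18,-0.222,0]],
    [[1,15,20],[-0.27,-0.333,0]],
    [[1.8,22.9,26.8],[-0.36,-0.444,0]],
    [[1.8,22.9,26.8],[-0.45,-0.555,0]],
    [[1.8,22.9,26.8],[-0.539,-0.666,0]],
    [[1.8,22.9,26.8],[-0.539,-0.666,0]],
    [[1.8,22.9,26.8],[-0.539,-0.666,0]]
  ]
}}

```text
time_s: 36.5
tool_pos: [0.4781, 0.1062, 0.1822]
tool_rot: [180.0, 50.1, 141.1]
force: [0.4, -1.1, -0.7]
grip_width: 0.0639
```

Call:
{"fn": "apply_moves", "kwargs": {
  "targets": [
    [[-6,45,0],[0,0,-0.03]],
    [[-13,90,0],[0,0,-0.06]],
    [[-20,135,0],[0,0,-0.09]],
    [[-27,180,0],[0,0,-0.12]],
    [[-33,225,-15],[0,0,-0.15]],
    [[-40,268,-30],[0,0,-0.18]],
    [[-44.9,300.8,-47],[0,0,-0.192]],
    [[-44.9,300.8,-47],[0,0,-0.192]]
  ]
}}

```text
time_s: 37.3
tool_pos: [0.4351, 0.4071, 0.1346]
tool_rot: [-180.0, 50.1, 129.8]
force: [0.5, 0.4, 0.1]
grip_width: 0.0638
```

Call:
{"fn": "apply_moves", "kwargs": {
  "targets": [
    [[0,0,0],[0,0,0]],
    [[0,0,0],[0,0,0]],
    [[0,0,0],[0,0,0]]
  ]
}}

```text
time_s: 37.6
tool_pos: [0.4359, 0.4045, 0.1373]
tool_rot: [179.7, 50.2, 129.6]
force: [0.3, -0.8, 0.4]
grip_width: 0.0638
```

Run:
```python
from h import *
stat()
R4=tool(40,-50,50);Cp=np.array([476,358,83.])
s=shot('side');t=shot('top')
for p in(t,s):
  a=near(masks(p,'dish1'),(.476,.365),.05)
  if a is not None: print(fitoct([(p,a)],.012,.068,(.476,.358)),a.sum())
a=s['image'][90:220,200:340,::-1];c=t['image'][190:320,60:200,::-1]
cv2.imwrite('pics/p4.png',cv2.resize(np.hstack([a,c]),None,fx=2.85,fy=2.85,interpolation=cv2.INTER_CUBIC))
plan([(Cp+70*uy(130)+[0,0,6]-11*R4[:,2],R4),(Cp+[0,0,6]-11*R4[:,2],R4)],dry=True)
```

```text
t 37.6 err mm [ 0.9 -2.4 -0.6] rot [ 0.  -0.2 -0.2] F [ 0.3 -0.8  0.4] w 63.8 q [-29.  46. -59.  90.  68. 111. -57.]
[473.83 356.06  33.73   0.86] 864
[480.51 392.54  30.5    0.72] 433
0 shift [0.0, -0.0, -54.0] rv [0.0, 0.0, 0.0] rows>= 2
1 shift [45.0, -53.7, -0.0] rv [0.0, 0.0, 0.0] rows>= 2
```

View pics/p4.png

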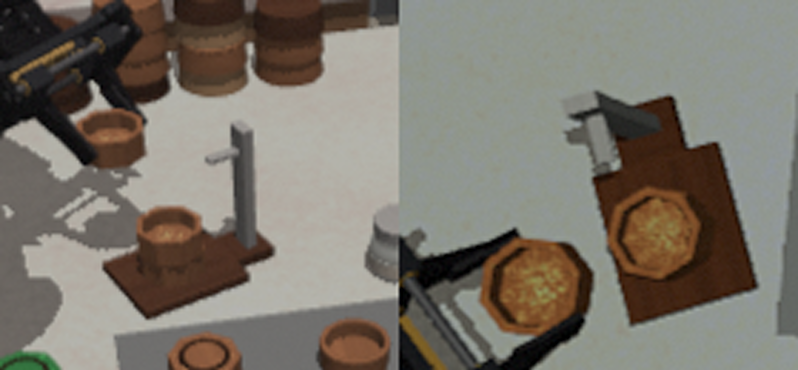

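Call:
{"fn": "apply_moves", "kwargs": {
  "targets": [
    [[0,0,-30],[0,0,0]],
    [[0,0,-54],[0,0,0]],
    [[0,0,-54],[0,0,0]],
    [[15,-18,-54],[0,0,0]],
    [[30,-36,-54],[0,0,0]],
    [[45,-53.7,-54],[0,0,0]],
    [[45,-53.7,-54],[0,0,0]],
    [[45,-53.7,-54],[0,0,0]]
  ]
}}

```text
time_s: 38.6
tool_pos: [0.4806, 0.3518, 0.0846]
tool_rot: [179.5, 50.1, 129.4]
force: [-0.5, 0.8, 0.2]
grip_width: 0.0639
```

Call:
{"fn": "apply_moves", "kwargs": {
  "targets": [
    [[0,0,0],[0,0,0]],
    [[0,0,0],[0,0,0]],
    [[0,0,0],[0,0,0]]
  ]
}}

```text
time_s: 38.9
tool_pos: [0.4794, 0.3531, 0.0832]
tool_rot: [179.6, 50.1, 129.7]
force: [0.0, 0.2, -0.6]
grip_width: 0.0638
```

Run:
```python
from h import *
p,r=load();save(p+[45,-53.7,-54],r);stat()
```

```text
t 38.9 err mm [-0.6 -0.1 -0.7] rot [ 0.1 -0.2  0. ] F [ 0.   0.2 -0.6] w 63.8 q [-23.  47. -57.  96.  72. 104. -58.]
```

Call:
{"fn": "apply_moves", "kwargs": {
  "targets": [
    [[0.5,0,-2],[0,0,0]],
    [[0.5,0,-4],[0,0,0]],
    [[0.5,0,-5],[0,0,0]],
    [[0.5,0,-5.5],[0,0,0]],
    [[0.5,0,-5.5],[0,0,0]],
    [[0.5,0,-6],[0,0,0]],
    [[0.5,0,-6],[0,0,0]]
  ]
}}

```text
time_s: 39.6
tool_pos: [0.4803, 0.3524, 0.0783]
tool_rot: [179.6, 50.2, 129.6]
force: [-2.8, 0.5, 6.8]
grip_width: 0.0638
```

Call:
{"fn": "apply_moves", "kwargs": {
  "targets": [
    [[0,0,0],[0,0,0]],
    [[0,0,0],[0,0,0]],
    [[0,0,0],[0,0,0]],
    [[0,0,0],[0,0,0]],
    [[0,0,0],[0,0,0]]
  ],
  "hand": 80
}}

```text
time_s: 40.1
tool_pos: [0.4805, 0.3522, 0.0768]
tool_rot: [179.6, 50.1, 129.7]
force: [-0.4, -0.2, 0.2]
grip_width: 0.0796
```

Call:
{"fn": "apply_moves", "kwargs": {
  "targets": [
    [[-5,6,6.4],[0,0,0]],
    [[-15,17.6,19.3],[0,0,0]],
    [[-30,35.2,39],[0,0,0]],
    [[-49,58.7,64],[0,0,0]],
    [[-49,58.7,110],[0,0,0]],
    [[-49,58.7,150],[0,0,0]],
    [[-49,58.7,150],[0,0,0]]
  ]
}}

```text
time_s: 40.8
tool_pos: [0.4299, 0.4147, 0.2341]
tool_rot: [178.7, 49.9, 129.1]
force: [-0.7, 0.1, 0.2]
grip_width: 0.0803
```

Run:
```python
from h import *
p,r=load();save(p+[-48.5,58.7,144],r);stat()
s=shot('side');t=shot('top')
out=[]
for p,nm in((t,'top'),(s,'side')):
  for n in('dish1',):
    for c,m in masks(p,n,.09):
      if abs(c[0]-.476)<.06 and abs(c[1]-.36)<.06:
        print(nm,c,m.sum(),fitoct([(p,m)],.012,.096,(.476,.358)),fitoct([(p,m)],.068,.096,(.476,.358)))
# A fit
for p in(t,s):
  for xy in((.4725,-.053),(.475,.192)):
    a=near(masks(p,'dish1'),xy)
    if a is not None: print(xy,fitoct([(p,a)],.002,.03,xy))
a=s['image'][110:200,215:315,::-1];c=t['image'][215:305,115:215,::-1]
cv2.imwrite('pics/p5.png',cv2.resize(np.hstack([a,c]),None,fx=4,fy=4,interpolation=cv2.INTER_CUBIC))
```

```text
t 40.8 err mm [-1.6  2.7  6.3] rot [ 0.6 -0.5  0.1] F [-0.7  0.1  0.2] w 80.3 q [-30.  40. -60.  86.  66. 115. -51.]
top [0.47513542 0.35391024] 949 [475.3  357.15  39.2    0.81] [475.59 355.87  40.97   0.97]
top [0.46375749 0.31760985] 90 [4.5874e+02 3.0603e+02 3.8090e+01 8.0000e-02] [4.6875e+02 3.1734e+02 3.3180e+01 1.0000e-01]
side [0.47600301 0.34479879] 448 [480.73 379.43  41.37   0.55] [4.7765e+02 3.5712e+02 2.5000e-01 9.5000e-01]
(0.475, 0.192) [473.48 191.59   7.13   0.97]
(0.4725, -0.053) [474.39 -51.99  29.48   0.97]
(0.475, 0.192) [475.84 192.03   4.02   0.92]
```

View pics/p5.png

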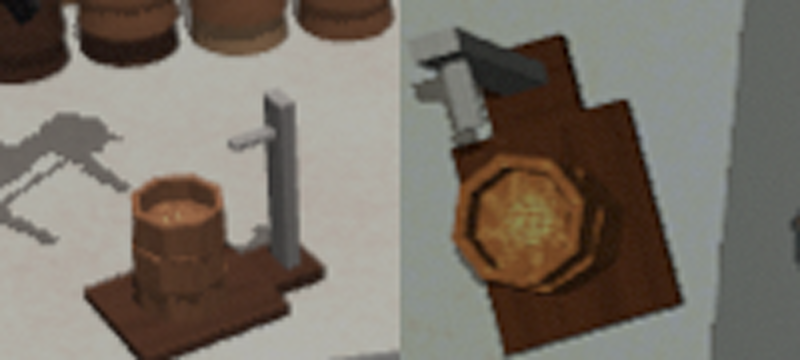

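Run:
```python
from h import *
sync()
J=-17.5;R1=tool(J,J+90,45);A=np.array([474,-52.5,0])
G1=A+[0,0,24]-uy(J+90)*7;V=tool(10,0,0)
plan([((455,200,240),V),(G1+[0,0,120]-30*R1[:,2],R1),(G1-60*R1[:,2],R1),(G1,R1)])
```

```text
0 shift [23.6, -210.6, -5.0] rv [0.801, 0.375, -0.488] rows>= 7
1 shift [14.6, -266.6, -69.2] rv [0.791, -0.052, -0.454] rows>= 7
2 shift [-6.4, -20.2, -98.8] rv [0.0, 0.0, -0.0] rows>= 3
3 shift [12.8, 40.5, -42.4] rv [0.0, 0.0, -0.0] rows>= 2
```

Call:
{"fn": "apply_moves", "kwargs": {
  "targets": [
    [[3,-30,0],[0.11,0.05,-0.07]],
    [[6,-60,0],[0.22,0.1,-0.14]],
    [[10,-90,0],[0.33,0.16,-0.2]],
    [[14,-130,-2],[0.45,0.21,-0.27]],
    [[18,-165,-3],[0.56,0.26,-0.34]],
    [[22,-190,-5],[0.68,0.32,-0.41]],
    [[23.6,-210.6,-5],[0.801,0.375,-0.488]],
    [[23.6,-210.6,-5],[0.801,0.375,-0.488]]
  ],
  "hand": 87
}}

```text
time_s: 42.0
tool_pos: [0.4553, 0.1977, 0.2217]
tool_rot: [179.7, 1.2, 100.4]
force: [-0.3, -1.3, -0.1]
grip_width: 0.087
```

Call:
{"fn": "apply_moves", "kwargs": {
  "targets": [
    [[2,-40,0],[0.11,-0.007,-0.065]],
    [[4,-80,-5],[0.22,-0.014,-0.13]],
    [[6,-125,-10],[0.33,-0.022,-0.19]],
    [[9,-170,-20],[0.45,-0.03,-0.26]],
    [[12,-215,-40],[0.57,-0.037,-0.33]],
    [[14.6,-255,-60],[0.69,-0.045,-0.39]],
    [[14.6,-266.6,-69.2],[0.791,-0.052,-0.454]],
    [[14.6,-266.6,-69.2],[0.791,-0.052,-0.454]]
  ]
}}

```text
time_s: 42.8
tool_pos: [0.4669, -0.071, 0.1489]
tool_rot: [179.6, -44.0, 72.4]
force: [-0.6, -0.0, 0.1]
grip_width: 0.0869
```

Call:
{"fn": "apply_moves", "kwargs": {
  "targets": [
    [[-3,-10,-35],[0,0,0]],
    [[-6.4,-20.2,-70],[0,0,0]],
    [[-6.4,-20.2,-98.8],[0,0,0]],
    [[-6.4,-20.2,-98.8],[0,0,0]]
  ]
}}

```text
time_s: 43.2
tool_pos: [0.4614, -0.0841, 0.0522]
tool_rot: [179.3, -43.9, 73.4]
force: [-0.4, 0.6, -0.3]
grip_width: 0.087
```

Run:
```python
from h import *
J=-17.5;R1=tool(J,J+90,45);A=np.array([474,-52.5,0]);G1=A+[0,0,24]-uy(J+90)*7
sync();stat();plan([(G1,R1)])
```

```text
t 43.2 err mm [0. 0. 0.] rot [0. 0. 0.] F [-0.4  0.6 -0.3] w 87.0 q [ 74.  25. -41. 116. -30.  62.  35.]
0 shift [14.6, 37.7, -41.6] rv [0.021, 0.002, -0.007] rows>= 2
```

Call:
{"fn": "apply_moves", "kwargs": {
  "targets": [
    [[0,0,0],[0,0,0]],
    [[0,0,0],[0,0,0]],
    [[5,13,-14],[0.007,0,-0.002]],
    [[10,26,-28],[0.014,0.001,-0.005]],
    [[13,34,-38],[0.021,0.002,-0.007]],
    [[13,34,-38],[0.021,0.002,-0.007]],
    [[13,34,-38],[0.021,0.002,-0.007]]
  ]
}}

```text
time_s: 43.9
tool_pos: [0.4767, -0.0528, 0.0167]
tool_rot: [179.5, -44.8, 72.7]
force: [-0.9, -0.3, -0.7]
grip_width: 0.0873
```

Run:
```python
from h import *
stat()
sync();J=-17.5;R1=tool(J,J+90,45);A=np.array([474,-52.5,0]);G1=A+[0,0,24]-uy(J+90)*7
plan([(G1,R1)])
```

```text
t 43.9 err mm [ 0.7 -6.4  6.1] rot [-0.3 -0.3 -0.1] F [-0.9 -0.3 -0.7] w 87.3 q [ 71.  29. -41. 118. -31.  55.  35.]
0 shift [-0.7, 6.4, -6.2] rv [0.006, 0.005, 0.002] rows>= 1
```

Call:
{"fn": "apply_moves", "kwargs": {
  "targets": [
    [[-0.7,6.4,-4],[0.006,0.005,0.002]],
    [[-0.7,6.4,-5.5],[0.006,0.005,0.002]],
    [[-0.7,6.4,-5.5],[0.006,0.005,0.002]],
    [[-0.7,6.4,-5.5],[0.006,0.005,0.002]]
  ]
}}

```text
time_s: 44.3
tool_pos: [0.4756, -0.0463, 0.0107]
tool_rot: [-179.9, -45.0, 72.4]
force: [0.0, -0.1, -1.2]
grip_width: 0.087
```

Call:
{"fn": "apply_moves", "kwargs": {
  "targets": [
    [[0,0,0],[0,0,0]],
    [[0,0,0],[0,0,0]],
    [[0,0,0],[0,0,0]],
    [[0,0,0],[0,0,0]],
    [[0,0,0],[0,0,0]],
    [[0,0,0],[0,0,0]],
    [[0,0,0],[0,0,0]],
    [[0,0,0],[0,0,0]]
  ],
  "hand": 50,
  "squeeze": 30
}}

```text
time_s: 45.1
tool_pos: [0.4756, -0.0461, 0.0106]
tool_rot: [-179.9, -45.0, 72.4]
force: [-0.1, -0.5, 0.9]
grip_width: 0.0643
```

Run:
```python
from h import *
stat()
sync()
J=-17.5;R1=tool(J,J+90,45);R2=tool(J,J-90,45)
o=env.get_obs();G=np.array(o['tool_pos'])*1e3-19*R1[:,2]
C0=np.array([474,-52.5,16.]);off=R1.T@(C0-G);print('C in tool frame',off)
C=np.array([476,-30,34.8])
plan([(G+[0,0,90],R1),(C+[0,0,60]-R2@off,R2),(C-R2@off,R2)])
np.save('off',off)
```

```text
t 45.1 err mm [-0.4  0.3  0.1] rot [ 0.  0. -0.] F [-0.1 -0.5  0.9] w 64.3 q [ 70.  30. -41. 118. -31.  54.  35.]
C in tool frame [-0.83759914  0.43032313 10.52244472]
0 shift [0.0, 0.0, 90.0] rv [-0.001, -0.001, 0.0] rows>= 2
1 shift [-1.6, 11.1, -12.4] rv [-1.498, 0.472, 0.0] rows>= 11
2 shift [-0.0, -0.0, -60.0] rv [-0.0, 0.0, -0.0] rows>= 2
```

Call:
{"fn": "apply_moves", "kwargs": {
  "targets": [
    [[0,0,30],[0,0,0]],
    [[0,0,60],[0,0,0]],
    [[0,0,90],[0,0,0]],
    [[0,1,90],[-0.136,0.043,0]],
    [[0,2,90],[-0.272,0.086,0]],
    [[0,3,90],[-0.409,0.129,0]],
    [[0,4,90],[-0.545,0.172,0]],
    [[0,5,90],[-0.681,0.215,0]]
  ]
}}

```text
time_s: 45.9
tool_pos: [0.476, -0.0416, 0.1018]
tool_rot: [179.9, -3.7, 72.4]
force: [-1.0, -0.2, -1.7]
grip_width: 0.0637
```

Call:
{"fn": "apply_moves", "kwargs": {
  "targets": [
    [[0,1,-2],[-0.136,0.043,0]],
    [[0,2,-4],[-0.272,0.086,0]],
    [[-1,4,-6],[-0.409,0.129,0]],
    [[-1.6,6.1,-12.4],[-0.545,0.172,0]],
    [[-1.6,6.1,-12.4],[-0.681,0.215,0]],
    [[-1.6,6.1,-12.4],[-0.817,0.257,0]],
    [[-1.6,6.1,-12.4],[-0.817,0.257,0]],
    [[-1.6,6.1,-12.4],[-0.817,0.257,0]]
  ]
}}

```text
time_s: 46.7
tool_pos: [0.4736, -0.034, 0.0871]
tool_rot: [-179.8, 44.8, 72.7]
force: [0.3, 0.1, 0.1]
grip_width: 0.0635
```

Call:
{"fn": "apply_moves", "kwargs": {
  "targets": [
    [[0,0,0],[0,0,0]],
    [[0,0,-25],[0,0,0]],
    [[0,0,-45],[0,0,0]],
    [[0,0,-54],[0,0,0]],
    [[0,0,-57],[0,0,0]],
    [[0,0,-59],[0,0,0]],
    [[0,0,-59],[0,0,0]],
    [[0,0,-59],[0,0,0]]
  ]
}}

```text
time_s: 47.5
tool_pos: [0.4744, -0.0349, 0.03]
tool_rot: [179.9, 44.9, 72.3]
force: [-0.6, -0.2, -0.1]
grip_width: 0.0638
```

Run:
```python
from h import *
p,r=load();save(p+[0,0,1],r);stat()
```

```text
t 47.5 err mm [0.4 0.1 0.8] rot [ 0.  -0.1 -0.1] F [-0.6 -0.2 -0.1] w 63.8 q [ 10.  37. -42. 104.  49.  92. -70.]
```

Call:
{"fn": "apply_moves", "kwargs": {
  "targets": [
    [[0,0,-1],[0,0,0]],
    [[0,0,-1.5],[0,0,0]],
    [[0,0,-2],[0,0,0]],
    [[0,0,-2],[0,0,0]]
  ]
}}

```text
time_s: 47.9
tool_pos: [0.4739, -0.0349, 0.0271]
tool_rot: [180.0, 44.9, 72.4]
force: [-0.1, 0.1, -0.1]
grip_width: 0.0641
```

Call:
{"fn": "apply_moves", "kwargs": {
  "targets": [
    [[0,0,-0.5],[0,0,0]],
    [[0,0,-1],[0,0,0]],
    [[0,0,-1],[0,0,0]]
  ]
}}

```text
time_s: 48.2
tool_pos: [0.474, -0.0349, 0.0269]
tool_rot: [179.9, 45.0, 72.4]
force: [-0.4, 0.9, 5.6]
grip_width: 0.0636
```

Call:
{"fn": "apply_moves", "kwargs": {
  "targets": [
    [[0,0,0],[0,0,0]],
    [[0,0,0],[0,0,0]],
    [[0,0,0],[0,0,0]],
    [[0,0,0],[0,0,0]],
    [[0,0,0],[0,0,0]]
  ],
  "hand": 84
}}

```text
time_s: 48.7
tool_pos: [0.4739, -0.035, 0.026]
tool_rot: [180.0, 44.9, 72.4]
force: [0.6, -0.1, -0.1]
grip_width: 0.0834
```

Call:
{"fn": "apply_moves", "kwargs": {
  "targets": [
    [[1.7,5.4,5.7],[0,0,0]],
    [[5.3,16.9,17.7],[0,0,0]],
    [[10.6,33.7,35.4],[0,0,0]],
    [[21,67.4,70.7],[0,0,0]],
    [[21,67.4,70.7],[0,0,0]],
    [[21,67.4,70.7],[0,0,0]]
  ]
}}

```text
time_s: 49.3
tool_pos: [0.4959, 0.0348, 0.0981]
tool_rot: [179.8, 44.8, 72.4]
force: [-0.7, -0.8, -0.4]
grip_width: 0.0843
```

Run:
```python
from h import *
off=np.load('off.npy');J=-17.5;R2=tool(J,J-90,45);R3=tool(J,J+90,40)
p,r=load();C=np.array([474,-34.9,26.7])-19*R2[:,2]+R2@off;print('C',C)
save(p+[21,67.4,70.7-3],r);stat()
V=tool(J,0,0)
C[2]=34
plan([((476,-15,190),V),(C-81*R3[:,2],R3),(C-11*R3[:,2],R3)])
s=shot('side');t=shot('top')
a=s['image'][220:310,240:340,::-1];c=t['image'][230:320,280:380,::-1]
cv2.imwrite('pics/f4.png',cv2.resize(np.hstack([a,c]),None,fx=4,fy=4,interpolation=cv2.INTER_CUBIC))
```

```text
C [476.03489882 -29.87716916  33.28680886]
t 49.3 err mm [0.9 2.4 1.2] rot [ 0.2 -0.2  0. ] F [-0.7 -0.8 -0.4] w 84.3 q [  5.  36. -44.  96.  46. 101. -69.]
0 shift [-19.0, -47.4, 74.1] rv [0.749, -0.236, 0.0] rows>= 6
1 shift [-11.9, -52.9, -89.5] rv [0.666, -0.21, 0.0] rows>= 5
2 shift [13.5, 42.9, -53.6] rv [-0.0, 0.0, 0.0] rows>= 2
```

View pics/f4.png

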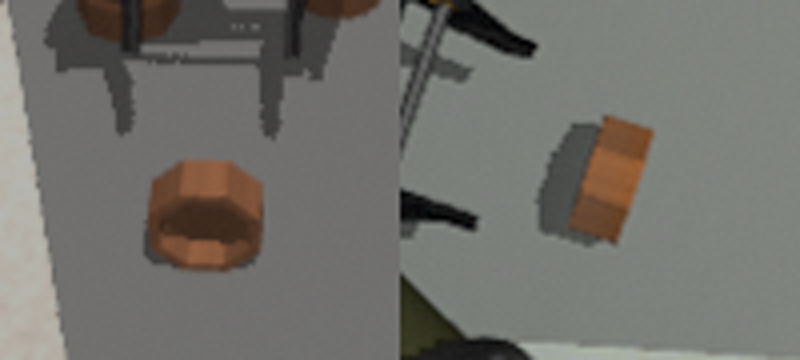

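Call:
{"fn": "apply_moves", "kwargs": {
  "targets": [
    [[-2,-5,40],[0.12,-0.038,0]],
    [[-7,-15,74.1],[0.25,-0.079,0]],
    [[-12,-30,74.1],[0.37,-0.117,0]],
    [[-19,-47.4,74.1],[0.5,-0.157,0]],
    [[-19,-47.4,74.1],[0.62,-0.195,0]],
    [[-19,-47.4,74.1],[0.749,-0.236,0]],
    [[-19,-47.4,74.1],[0.749,-0.236,0]],
    [[-19,-47.4,74.1],[0.749,-0.236,0]]
  ],
  "hand": 86
}}

```text
time_s: 50.2
tool_pos: [0.475, -0.0165, 0.1705]
tool_rot: [-179.9, 0.1, 72.2]
force: [0.5, 0.8, -0.3]
grip_width: 0.086
```

Call:
{"fn": "apply_moves", "kwargs": {
  "targets": [
    [[-5,-25,0],[0.14,-0.044,0]],
    [[-11.9,-52.9,0],[0.27,-0.085,0]],
    [[-11.9,-52.9,-20],[0.41,-0.129,0]],
    [[-11.9,-52.9,-50],[0.55,-0.173,0]],
    [[-11.9,-52.9,-89.5],[0.666,-0.21,0]],
    [[-11.9,-52.9,-89.5],[0.666,-0.21,0]],
    [[-11.9,-52.9,-89.5],[0.666,-0.21,0]],
    [[-11.9,-52.9,-89.5],[0.666,-0.21,0]]
  ]
}}

```text
time_s: 51.0
tool_pos: [0.466, -0.0657, 0.0842]
tool_rot: [179.8, -39.9, 72.9]
force: [-0.0, 0.6, 0.5]
grip_width: 0.0861
```

Call:
{"fn": "apply_moves", "kwargs": {
  "targets": [
    [[0,0,0],[0,0,0]],
    [[0,0,0],[0,0,0]],
    [[0,0,0],[0,0,0]]
  ]
}}

```text
time_s: 51.3
tool_pos: [0.4648, -0.068, 0.0831]
tool_rot: [179.8, -39.8, 72.7]
force: [-0.0, 0.8, -0.0]
grip_width: 0.0859
```

Run:
```python
from h import *
J=-17.5;R3=tool(J,J+90,40);C=np.array([476,-29.9,34.])
sync();stat();plan([(C-11*R3[:,2],R3)])
```

```text
t 51.3 err mm [0. 0. 0.] rot [0. 0. 0.] F [-0.   0.8 -0. ] w 85.9 q [ 67.  17. -37. 117. -33.  64.  32.]
0 shift [12.8, 43.0, -55.2] rv [0.004, 0.001, -0.001] rows>= 2
```

Call:
{"fn": "apply_moves", "kwargs": {
  "targets": [
    [[5,17,-22],[0,0,0]],
    [[10,34,-44],[0,0,0]],
    [[12.8,43,-54.5],[0.004,0.001,-0.001]],
    [[12.8,43,-54.5],[0.004,0.001,-0.001]],
    [[12.8,43,-54.5],[0.004,0.001,-0.001]]
  ]
}}

```text
time_s: 51.8
tool_pos: [0.4772, -0.0253, 0.0276]
tool_rot: [-179.8, -40.2, 72.3]
force: [0.1, -0.6, -0.4]
grip_width: 0.0861
```

Call:
{"fn": "apply_moves", "kwargs": {
  "targets": [
    [[0,0,0],[0,0,0]],
    [[0,0,0],[0,0,0]],
    [[0,0,0],[0,0,0]],
    [[0,0,0],[0,0,0]],
    [[0,0,0],[0,0,0]],
    [[0,0,0],[0,0,0]],
    [[0,0,0],[0,0,0]],
    [[0,0,0],[0,0,0]]
  ],
  "hand": 50,
  "squeeze": 30
}}

```text
time_s: 52.6
tool_pos: [0.4771, -0.0253, 0.0272]
tool_rot: [-179.8, -40.3, 72.2]
force: [-2.3, -3.5, 5.6]
grip_width: 0.0639
```

Run:
```python
from h import *
stat();sync()
J=-17.5;R3=tool(J,J+90,40);C=np.array([476,-29.9,34.])
T=np.array(env.get_obs()['tool_pos'])*1e3;off=R3.T@(C-T);print('C in tool from TCP',off);off+=[0,0,19];np.save('off',off)
R3m=tool(J,J-90,50);R4=tool(40,-50,50);Cp=np.array([476,357.5,111.])
ya=tool(15,-75,50)
plan([(C+[0,0,110]-R3@off,R3),(np.array([475,80,200])-R3m@off,R3m),(np.array([465,200,200.])-ya@off,ya),(Cp+70*uy(130)+[0,0,50]-R4@off,R4)])
```

```text
t 52.6 err mm [-0.5 -0.3 -0.7] rot [ 0.3  0.1 -0.1] F [-2.3 -3.5  5.6] w 63.9 q [ 63.  22. -38. 120. -33.  54.  32.]
C in tool from TCP [ 0.76172896  0.30754188 -8.1881363 ]
0 shift [0.0, -0.0, 110.0] rv [-0.005, -0.002, 0.002] rows>= 3
1 shift [-4.4, 99.0, 58.1] rv [-1.498, 0.473, -0.0] rows>= 11
2 shift [-6.3, 119.7, -0.0] rv [-0.0, -0.0, 0.567] rows>= 4
3 shift [-31.3, 212.4, -39.0] rv [0.0, -0.0, 0.437] rows>= 5
```

Call:
{"fn": "apply_moves", "kwargs": {
  "targets": [
    [[0,0,40],[0,0,0]],
    [[0,0,80],[0,0,0]],
    [[0,0,110],[0,0,0]],
    [[0,10,120],[-0.136,0.043,0]],
    [[0,20,130],[-0.272,0.086,0]],
    [[-1,30,135],[-0.409,0.129,0]],
    [[-2,40,140],[-0.545,0.172,0]],
    [[-2,50,140],[-0.681,0.215,0]]
  ]
}}

```text
time_s: 53.4
tool_pos: [0.4754, 0.0254, 0.1686]
tool_rot: [179.8, 1.0, 72.2]
force: [-0.2, -0.6, -1.1]
grip_width: 0.0638
```

Call:
{"fn": "apply_moves", "kwargs": {
  "targets": [
    [[0,10,5],[-0.136,0.043,0]],
    [[0,20,10],[-0.272,0.086,0]],
    [[-1,30,20],[-0.409,0.129,0]],
    [[-2.4,40,28],[-0.545,0.172,0]],
    [[-2.4,49,28],[-0.681,0.215,0]],
    [[-2.4,49,28],[-0.817,0.258,0]],
    [[-2.4,49,28],[-0.822,0.258,0]],
    [[-2.4,49,28],[-0.822,0.258,0]]
  ]
}}

```text
time_s: 54.2
tool_pos: [0.472, 0.075, 0.1935]
tool_rot: [-179.9, 49.9, 72.5]
force: [0.2, -0.2, -0.1]
grip_width: 0.0637
```

Call:
{"fn": "apply_moves", "kwargs": {
  "targets": [
    [[-1,25,0],[0,0,0.12]],
    [[-2,50,0],[0,0,0.24]],
    [[-4,80,0],[0,0,0.36]],
    [[-6.3,119.7,0],[0,0,0.48]],
    [[-6.3,119.7,0],[0,0,0.567]],
    [[-6.3,119.7,0],[0,0,0.567]],
    [[-6.3,119.7,0],[0,0,0.567]]
  ]
}}

```text
time_s: 54.9
tool_pos: [0.4671, 0.1918, 0.1968]
tool_rot: [179.4, 50.0, 104.0]
force: [-0.1, -0.2, -0.3]
grip_width: 0.0639
```

Call:
{"fn": "apply_moves", "kwargs": {
  "targets": [
    [[-6,42,0],[0,0,0.09]],
    [[-12,84,0],[0,0,0.18]],
    [[-18,126,-10],[0,0,0.27]],
    [[-25,170,-25],[0,0,0.36]],
    [[-31.3,212.4,-39],[0,0,0.437]],
    [[-31.3,212.4,-39],[0,0,0.437]],
    [[-31.3,212.4,-39],[0,0,0.437]],
    [[-31.3,212.4,-39],[0,0,0.437]]
  ]
}}

```text
time_s: 55.7
tool_pos: [0.437, 0.4043, 0.1566]
tool_rot: [179.7, 50.1, 129.3]
force: [0.1, -0.3, -1.4]
grip_width: 0.0639
```

Run:
```python
from h import *
stat();sync();off=np.load('off.npy')
R4=tool(40,-50,50);Cp=np.array([476,357.5,111.])
plan([(Cp+70*uy(130)+[0,0,5]-R4@off,R4),(Cp+[0,0,5]-R4@off,R4)],dry=True)
```

```text
t 55.7 err mm [ 1.9 -1.5  0.2] rot [ 0.1 -0.2 -0.5] F [ 0.1 -0.3 -1.4] w 63.9 q [-29.  45. -59.  90.  68. 111. -56.]
0 shift [-1.9, 1.5, -45.2] rv [-0.001, 0.003, 0.009] rows>= 1
1 shift [45.0, -53.7, -0.0] rv [-0.0, 0.0, -0.0] rows>= 2
```

Run:
```python
from h import *
off=np.load('off.npy')
R5=tool(85,-5,50);Rm=tool(62,-28,50);Cp=np.array([476,357.5,111.])
plan([(Cp+35*uy(150)+[0,0,55]-Rm@off,Rm),(Cp+[0,0,50]-R5@off,R5)],dry=True)
```

```text
0 shift [14.5, -32.7, 4.8] rv [-0.002, 0.003, 0.393] rows>= 3
1 shift [31.2, -15.0, -5.0] rv [-0.0, 0.0, 0.401] rows>= 3
```

Call:
{"fn": "apply_moves", "kwargs": {
  "targets": [
    [[5,-11,4.8],[-0.001,0.001,0.1]],
    [[10,-22,4.8],[-0.001,0.002,0.2]],
    [[14.5,-32.7,4.8],[-0.002,0.003,0.3]],
    [[14.5,-32.7,4.8],[-0.002,0.003,0.393]],
    [[14.5,-32.7,4.8],[-0.002,0.003,0.393]],
    [[14.5,-32.7,4.8],[-0.002,0.003,0.393]],
    [[14.5,-32.7,4.8],[-0.002,0.003,0.393]]
  ]
}}

```text
time_s: 56.4
tool_pos: [0.4505, 0.3732, 0.1613]
tool_rot: [180.0, 49.9, 152.1]
force: [0.4, -0.3, -1.1]
grip_width: 0.0637
```

Run:
```python
from h import *
off=np.load('off.npy')
R5=tool(85,-5,50);Rm=tool(62,-28,50);Cp=np.array([476,357.5,111.])
plan([(Cp+35*uy(150)+[0,0,55]-Rm@off,Rm)]);stat();sync()
plan([(Cp+[0,0,50]-R5@off,R5)])
```

```text
0 shift [14.5, -32.7, 4.8] rv [-0.002, 0.003, 0.393] rows>= 3
t 56.4 err mm [-1.   1.7 -0.1] rot [0.  0.1 0.1] F [ 0.4 -0.3 -1.1] w 63.7 q [-16.  34. -68. 108.  74.  96. -43.]
0 shift [32.2, -16.6, -5.0] rv [-0.001, -0.001, 0.4] rows>= 3
```

Call:
{"fn": "apply_moves", "kwargs": {
  "targets": [
    [[10,-5,0],[0,0,0.1]],
    [[20,-10,0],[0,0,0.2]],
    [[32.2,-16.6,-5],[-0.001,-0.001,0.3]],
    [[32.2,-16.6,-5],[-0.001,-0.001,0.4]],
    [[32.2,-16.6,-5],[-0.001,-0.001,0.4]],
    [[32.2,-16.6,-5],[-0.001,-0.001,0.4]],
    [[32.2,-16.6,-5],[-0.001,-0.001,0.4]]
  ]
}}

```text
time_s: 57.1
tool_pos: [0.4817, 0.3585, 0.1563]
tool_rot: [180.0, 50.0, 175.2]
force: [-0.5, -0.4, -1.9]
grip_width: 0.0636
```

Run:
```python
from h import *
stat()
s=shot('side');t=shot('top')
a=s['image'][90:220,200:340,::-1];c=t['image'][190:320,60:200,::-1]
cv2.imwrite('pics/p6.png',cv2.resize(np.hstack([a,c]),None,fx=2.85,fy=2.85,interpolation=cv2.INTER_CUBIC))
```

```text
t 57.1 err mm [-1.   1.8  0. ] rot [0.1 0.  0.2] F [-0.5 -0.4 -1.9] w 63.6 q [  6.  19. -77. 123.  78.  67. -28.]
```

View pics/p6.png

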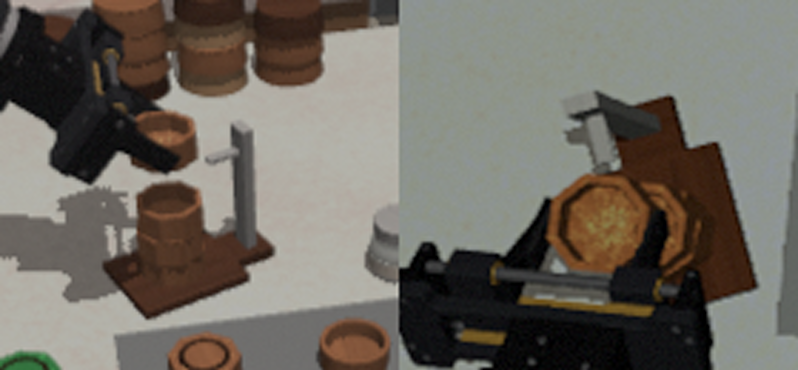

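Call:
{"fn": "apply_moves", "kwargs": {
  "targets": [
    [[0,0,-15],[0,0,0]],
    [[0,0,-30],[0,0,0]],
    [[0,0,-40],[0,0,0]],
    [[0,0,-45],[0,0,0]],
    [[0,0,-45],[0,0,0]],
    [[0,0,-45],[0,0,0]],
    [[0,0,-45],[0,0,0]]
  ]
}}

```text
time_s: 57.9
tool_pos: [0.4818, 0.3573, 0.1115]
tool_rot: [-179.9, 50.0, 175.3]
force: [0.4, 0.0, -1.5]
grip_width: 0.0639
```

Run:
```python
from h import *
p,r=load();save(p-[0,0,45],r);stat()
off=np.load('off.npy');o=env.get_obs()
R=Ro.from_euler('xyz',o['tool_rot'],degrees=True).as_matrix()
print('C now',np.array(o['tool_pos'])*1e3-19*R[:,2]+R@off)
```

```text
t 57.9 err mm [-0.9  0.7  0.3] rot [-0.  -0.   0.2] F [ 0.4  0.  -1.5] w 63.9 q [ -1.  24. -71. 125.  85.  69. -34.]
C now [475.05977743 358.21669946 116.21957817]
```

Call:
{"fn": "apply_moves", "kwargs": {
  "targets": [
    [[1,-1,-2],[0,0,0]],
    [[1,-1,-4],[0,0,0]],
    [[1,-1,-5],[0,0,0]],
    [[1,-1,-5.5],[0,0,0]],
    [[1,-1,-5.5],[0,0,0]],
    [[1,-1,-6],[0,0,0]],
    [[1,-1,-6],[0,0,0]]
  ]
}}

```text
time_s: 58.6
tool_pos: [0.4829, 0.3559, 0.1058]
tool_rot: [-179.8, 50.1, 175.4]
force: [-2.8, -2.1, 6.9]
grip_width: 0.0636
```

Call:
{"fn": "apply_moves", "kwargs": {
  "targets": [
    [[0,0,0],[0,0,0]],
    [[0,0,0],[0,0,0]],
    [[0,0,0],[0,0,0]],
    [[0,0,0],[0,0,0]],
    [[0,0,0],[0,0,0]]
  ],
  "hand": 80
}}

```text
time_s: 59.1
tool_pos: [0.4825, 0.3559, 0.1046]
tool_rot: [-179.8, 50.0, 175.4]
force: [-0.5, -0.0, -0.2]
grip_width: 0.0796
```

Call:
{"fn": "apply_moves", "kwargs": {
  "targets": [
    [[-8,0.7,6.5],[0,0,0]],
    [[-20,2,17],[0,0,0]],
    [[-40,3.5,34],[0,0,0]],
    [[-76,6.7,64],[0,0,0]],
    [[-76,6.7,90],[0,0,0]],
    [[-76,6.7,90],[0,0,0]],
    [[-76,6.7,90],[0,0,0]]
  ]
}}

```text
time_s: 59.8
tool_pos: [0.4069, 0.3626, 0.1971]
tool_rot: [-179.9, 50.4, 175.3]
force: [-0.0, -0.9, 0.1]
grip_width: 0.0802
```

Run:
```python
from h import *
stat();sync()
s=shot('side');t=shot('top')
for p,nm in((t,'top'),(s,'side')):
    for c,m in masks(p,'dish1',.12):
      if abs(c[0]-.476)<.06 and abs(c[1]-.36)<.06:
        print(nm,c,m.sum(),fitoct([(p,m)],.096,.124,(.476,.358)))
    for n in('lid','roundlid1'):
      for c,m in masks(p,n,.02):
        if abs(c[0]-.474)<.1 and abs(c[1]+.3)<.1: print(nm,n,np.round(c,3),fitoct([(p,m)],.006,.014,c))
a=s['image'][110:200,215:315,::-1];c=t['image'][215:305,95:195,::-1]
cv2.imwrite('pics/p7.png',cv2.resize(np.hstack([a,c]),None,fx=4,fy=4,interpolation=cv2.INTER_CUBIC))
```

```text
t 59.8 err mm [-75.8   6.   85.9] rot [-0.1 -0.4  0.2] F [-0.  -0.9  0.1] w 80.2 q [  5.  -3. -78. 124.  57.  59. -20.]
top [0.47568042 0.35292824] 942 [476.31 355.47  38.4    0.94]
top [0.463122   0.30994945] 104 [476. 358.   0.   0.]
top [0.49576901 0.33049531] 2229 [5.3684e+02 3.5388e+02 3.6590e+01 3.7000e-01]
top lid [ 0.438 -0.363] [ 438.37 -366.17    5.04    0.92]
top roundlid1 [ 0.527 -0.341] [ 527.42 -343.58    7.65    0.93]
top roundlid1 [ 0.439 -0.364] [ 438.62 -366.91    6.25    0.96]
side [0.47593897 0.34151158] 478 [478.21 356.75  31.05   0.93]
side lid [ 0.511 -0.255] [ 513.45 -248.48    3.13    0.96]
side lid [ 0.475 -0.319] [ 4.7671e+02 -3.0764e+02  8.5200e+00  9.0000e-02]
side roundlid1 [ 0.44  -0.371] [ 441.81 -365.69    0.47    0.95]
side roundlid1 [ 0.529 -0.347] [ 531.57 -341.24    3.22    0.94]
```

View pics/p7.png

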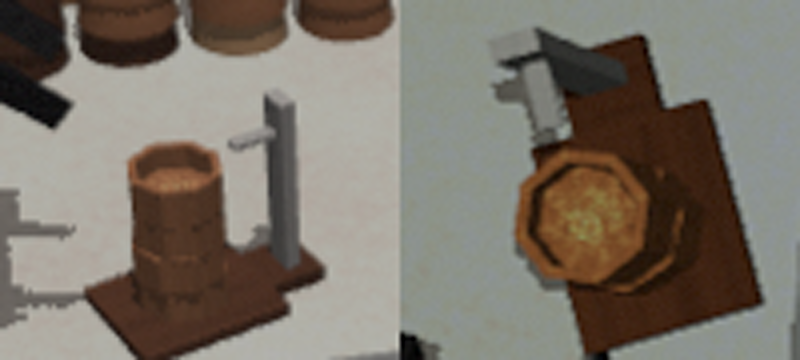

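Pile of four, rim level with the pointer tongue (crop (145,160) against (250,140)); 15 viewed. Now the lid, at about (512, −249).

Run:
```python
from h import *
plan([((430,250,220),tool(40,0,0)),((500,0,200),tool(10,0,0)),((512.3,-249.2,135),tool(-10,0,0))])
```

```text
0 shift [23.1, -112.6, 3.9] rv [0.416, 0.8, -0.738] rows>= 8
1 shift [70.0, -250.0, -20.0] rv [-0.0, -0.0, -0.523] rows>= 6
2 shift [12.3, -249.2, -65.0] rv [-0.0, -0.0, -0.349] rows>= 6
```

Call:
{"fn": "apply_moves", "kwargs": {
  "targets": [
    [[0,-15,4],[0.052,0.1,-0.092]],
    [[3,-30,4],[0.104,0.2,-0.184]],
    [[6,-45,4],[0.156,0.3,-0.277]],
    [[10,-60,4],[0.208,0.4,-0.369]],
    [[14,-80,4],[0.26,0.5,-0.461]],
    [[18,-95,4],[0.312,0.6,-0.553]],
    [[23.1,-112.6,3.9],[0.364,0.7,-0.646]],
    [[23.1,-112.6,3.9],[0.416,0.8,-0.738]]
  ],
  "hand": 50
}}

```text
time_s: 61.0
tool_pos: [0.4308, 0.2475, 0.1982]
tool_rot: [-179.8, -0.6, 129.6]
force: [-0.3, -0.2, -0.9]
grip_width: 0.0503
```

Call:
{"fn": "apply_moves", "kwargs": {
  "targets": [
    [[12,-42,0],[0,0,-0.09]],
    [[24,-84,0],[0,0,-0.18]],
    [[36,-126,-10],[0,0,-0.27]],
    [[48,-170,-20],[0,0,-0.36]],
    [[60,-212,-20],[0,0,-0.45]],
    [[70,-250,-20],[0,0,-0.523]],
    [[70,-250,-20],[0,0,-0.523]]
  ]
}}

```text
time_s: 61.7
tool_pos: [0.5001, -0.007, 0.177]
tool_rot: [-179.8, -0.3, 99.4]
force: [-0.1, 0.8, -0.1]
grip_width: 0.0502
```

Call:
{"fn": "apply_moves", "kwargs": {
  "targets": [
    [[2,-42,0],[0,0,-0.06]],
    [[4,-84,0],[0,0,-0.12]],
    [[6,-126,0],[0,0,-0.18]],
    [[8,-170,-20],[0,0,-0.24]],
    [[10,-212,-40],[0,0,-0.3]],
    [[12.3,-249.2,-65],[0,0,-0.349]],
    [[12.3,-249.2,-65],[0,0,-0.349]],
    [[12.3,-249.2,-65],[0,0,-0.349]]
  ]
}}

```text
time_s: 62.5
tool_pos: [0.511, -0.2487, 0.1115]
tool_rot: [-179.8, -0.5, 80.0]
force: [-0.8, 0.7, 0.6]
grip_width: 0.0502
```

Call:
{"fn": "apply_moves", "kwargs": {
  "targets": [
    [[0,0,0],[0,0,0]],
    [[0,0,0],[0,0,0]]
  ]
}}

```text
time_s: 62.7
tool_pos: [0.5129, -0.2474, 0.1143]
tool_rot: [179.9, -0.4, 80.2]
force: [0.2, -0.0, 0.8]
grip_width: 0.0499
```

Run:
```python
from h import *
stat();sync()
s=shot('side')
for c,m in masks(s,'lid',.02):
    if abs(c[0]-.51)<.1 and abs(c[1]+.25)<.1: print(np.round(c,3),m.sum(),fitoct([(s,m)],.006,.014,c))
plan([((512.3,-249.2,36),tool(-10,0,0))],dry=True)
cv2.imwrite('pics/l1.png',cv2.resize(s['image'][300:420,270:410,::-1],None,fx=5,fy=5,interpolation=cv2.INTER_CUBIC))
```

```text
t 62.7 err mm [ 0.6  1.8 -1.7] rot [ 0.4 -0.1  0.2] F [ 0.2 -0.   0.8] w 49.9 q [ 41.  14. -20. 102.   5.  65.  10.]
[ 0.512 -0.254] 864 [ 514.41 -248.06    3.78    0.93]
0 shift [-0.6, -1.8, -97.3] rv [-0.007, 0.002, -0.004] rows>= 2
```

Call:
{"fn": "apply_moves", "kwargs": {
  "targets": [
    [[0,-1,-40],[-0.007,0.002,-0.004]],
    [[0,-1.5,-75],[-0.007,0.002,-0.004]],
    [[0,-1.5,-90],[-0.007,0.002,-0.004]],
    [[0,-1.5,-94],[-0.007,0.002,-0.004]],
    [[0,-1.5,-94],[-0.007,0.002,-0.004]],
    [[0,-1.5,-94],[-0.007,0.002,-0.004]]
  ]
}}

```text
time_s: 63.4
tool_pos: [0.5134, -0.2511, 0.0215]
tool_rot: [179.9, 0.1, 79.8]
force: [0.4, -1.2, 0.0]
grip_width: 0.0501
```

Run:
```python
from h import *
stat();sync();plan([((512.5,-249,36),tool(-10,0,0))])
```

```text
t 63.4 err mm [  0.5  -3.8 -92.8] rot [-0.5  0.  -0.4] F [ 0.4 -1.2  0. ] w 50.1 q [ 40.  21. -19. 106.   8.  55.   7.]
0 shift [-0.9, 2.1, -4.5] rv [0.001, 0.002, 0.003] rows>= 1
```

Call:
{"fn": "apply_moves", "kwargs": {
  "targets": [
    [[-0.9,2.1,-3],[0,0,0]],
    [[-0.9,2.1,-4],[0,0,0]],
    [[-0.9,2.1,-4],[0,0,0]],
    [[-0.9,2.1,-4],[0,0,0]]
  ]
}}

```text
time_s: 63.8
tool_pos: [0.5111, -0.2487, 0.0159]
tool_rot: [-180.0, 0.0, 79.8]
force: [-0.1, -0.0, -0.4]
grip_width: 0.05
```

Call:
{"fn": "apply_moves", "kwargs": {
  "targets": [
    [[0,0,0],[0,0,0]],
    [[0,0,0],[0,0,0]],
    [[0,0,0],[0,0,0]],
    [[0,0,0],[0,0,0]],
    [[0,0,0],[0,0,0]],
    [[0,0,0],[0,0,0]],
    [[0,0,0],[0,0,0]],
    [[0,0,0],[0,0,0]]
  ],
  "hand": 10,
  "squeeze": 30
}}

```text
time_s: 64.6
tool_pos: [0.511, -0.2486, 0.0156]
tool_rot: [-180.0, 0.0, 79.8]
force: [0.1, -0.0, -0.8]
grip_width: 0.0209
```

Call:
{"fn": "apply_moves", "kwargs": {
  "targets": [
    [[0,0,20],[0,0,0]],
    [[0,0,50],[0,0,0]],
    [[0,0,90],[0,0,0]],
    [[0,0,130],[0,0,0]],
    [[0,0,170],[0,0,0]],
    [[0,0,170],[0,0,0]],
    [[0,0,170],[0,0,0]]
  ]
}}

```text
time_s: 65.3
tool_pos: [0.5115, -0.2488, 0.1867]
tool_rot: [179.9, 0.1, 79.8]
force: [-0.7, 0.4, -0.6]
grip_width: 0.0208
```

Run:
```python
from h import *
sync();stat();
for cam in('top','side'):
    p=shot(cam)
    for c,m in masks(p,'lid',.18):
        if abs(c[0]-.51)<.08 and abs(c[1]+.25)<.08: print(cam,np.round(c,3),m.sum(),fitoct([(p,m)],.176,.184,c))
plan([((500,0,205),tool(8,0,0)),((465,230,205),tool(18,0,0)),((476.8,356.6,205),tool(27,0,0))])
```

```text
t 65.3 err mm [0. 0. 0.] rot [ 0. -0.  0.] F [-0.7  0.4 -0.6] w 20.8 q [ 41.  11. -20.  97.   4.  73.  10.]
top [ 0.517 -0.228] 206 [ 5.1959e+02 -2.2495e+02  1.4420e+01  2.1000e-01]
side [ 0.509 -0.255] 713 [ 510.55 -250.1     4.38    0.7 ]
0 shift [-11.5, 248.8, -0.7] rv [0.001, 0.001, 0.317] rows>= 5
1 shift [-35.0, 230.0, 0.0] rv [0.0, 0.0, 0.175] rows>= 5
2 shift [11.8, 126.6, 0.0] rv [0.0, 0.0, 0.157] rows>= 3
```

Call:
{"fn": "apply_moves", "kwargs": {
  "targets": [
    [[-2,42,0],[0,0,0.055]],
    [[-4,85,0],[0,0,0.11]],
    [[-6,130,0],[0,0,0.165]],
    [[-8,172,0],[0,0,0.22]],
    [[-10,212,0],[0,0,0.275]],
    [[-11.5,248.8,0],[0,0,0.317]],
    [[-11.5,248.8,0],[0,0,0.317]]
  ]
}}

```text
time_s: 66.2
tool_pos: [0.4985, 0.0069, 0.1849]
tool_rot: [-179.9, -0.1, 98.6]
force: [0.5, -0.1, 0.2]
grip_width: 0.021
```

Call:
{"fn": "apply_moves", "kwargs": {
  "targets": [
    [[-7,42,0],[0,0,0.035]],
    [[-14,85,0],[0,0,0.07]],
    [[-20,130,0],[0,0,0.1]],
    [[-27,170,0],[0,0,0.13]],
    [[-32,205,0],[0,0,0.16]],
    [[-35,230,0],[0,0,0.175]],
    [[-35,230,0],[0,0,0.175]]
  ]
}}

```text
time_s: 66.9
tool_pos: [0.4628, 0.2341, 0.185]
tool_rot: [-179.9, -0.1, 108.4]
force: [-0.0, -0.0, 0.1]
grip_width: 0.0213
```

Call:
{"fn": "apply_moves", "kwargs": {
  "targets": [
    [[3,30,0],[0,0,0.04]],
    [[6,60,0],[0,0,0.08]],
    [[9,90,0],[0,0,0.12]],
    [[11,115,0],[0,0,0.157]],
    [[11.8,126.6,0],[0,0,0.157]],
    [[11.8,126.6,0],[0,0,0.157]],
    [[11.8,126.6,0],[0,0,0.157]],
    [[11.8,126.6,0],[0,0,0.157]]
  ]
}}

```text
time_s: 67.7
tool_pos: [0.477, 0.3548, 0.1854]
tool_rot: [-179.9, 0.1, 116.8]
force: [-0.1, 0.4, -1.1]
grip_width: 0.0211
```

Run:
```python
from h import *
sync();stat()
for cam in('top','side'):
    p=shot(cam)
    for n in('lid','dish1'):
      for c,m in masks(p,n,.18):
        if abs(c[0]-.48)<.08 and abs(c[1]-.35)<.08: print(cam,n,np.round(c,3),m.sum(),fitoct([(p,m)],.176,.184,c) if n=='lid' else fitoct([(p,m)],.096,.124,(.476,.356)))
plan([((476.8,356.6,156.5),tool(27,0,0))],dry=True)
```

```text
t 67.7 err mm [0. 0. 0.] rot [0. 0. 0.] F [-0.1  0.4 -1.1] w 21.1 q [  0.  19. -48.  93.  15.  75. -23.]
top lid [0.488 0.336] 259 [4.9067e+02 3.3624e+02 3.7880e+01 2.5000e-01]
top dish1 [0.459 0.293] 125 [476. 356.   0.   0.]
top dish1 [0.468 0.312] 335 [4.7338e+02 3.3775e+02 2.6370e+01 3.4000e-01]
top dish1 [0.463 0.286] 52 [476. 356.   0.   0.]
side lid [0.481 0.352] 222 [479.21 357.77  43.37   0.65]
0 shift [-0.2, 1.8, -47.9] rv [0.002, -0.0, 0.003] rows>= 1
```

Call:
{"fn": "apply_moves", "kwargs": {
  "targets": [
    [[-0.3,1.8,-20],[0.002,0,0.003]],
    [[-0.3,1.8,-35],[0.002,0,0.003]],
    [[-0.3,1.8,-44],[0.002,0,0.003]],
    [[-0.3,1.8,-48],[0.002,0,0.003]],
    [[-0.3,1.8,-48],[0.002,0,0.003]],
    [[-0.3,1.8,-48],[0.002,0,0.003]]
  ]
}}

```text
time_s: 68.6
tool_pos: [0.4763, 0.3589, 0.1381]
tool_rot: [180.0, -0.1, 117.2]
force: [0.4, -0.2, -0.8]
grip_width: 0.0215
```

Run:
```python
from h import *
stat()
p=shot('side')
for n in('lid','dish1'):
  for c,m in masks(p,n,.13):
    if abs(c[0]-.48)<.08 and abs(c[1]-.35)<.08: print(n,np.round(c,3),m.sum(),fitoct([(p,m)],.127,.135,c) if n=='lid' else fitoct([(p,m)],.096,.124,(.476,.356)))
```

```text
t 68.6 err mm [ -0.8   4.2 -47.3] rot [ 0.2 -0.   0.3] F [ 0.4 -0.2 -0.8] w 21.5 q [ -1.  21. -48.  96.  17.  70. -25.]
lid [0.48  0.357] 242 [479.13 359.68  37.68   0.71]
dish1 [0.471 0.304] 244 [477.41 349.18  32.99   0.54]
```

Call:
{"fn": "apply_moves", "kwargs": {
  "targets": [
    [[-0.3,-2.4,-1],[0,0,0]],
    [[-0.3,-2.4,-2],[0,0,0]],
    [[-0.3,-2.4,-3],[0,0,0]],
    [[-0.3,-2.4,-3.5],[0,0,0]],
    [[-0.3,-2.4,-4],[0,0,0]],
    [[-0.3,-2.4,-4],[0,0,0]],
    [[-0.3,-2.4,-4],[0,0,0]]
  ]
}}

```text
time_s: 69.45
tool_pos: [0.4757, 0.3563, 0.1337]
tool_rot: [180.0, -0.1, 117.2]
force: [0.7, 0.2, -0.3]
grip_width: 0.021
```

Call:
{"fn": "apply_moves", "kwargs": {
  "targets": [
    [[0.3,0,-0.5],[0,0,0]],
    [[0.3,0,-1],[0,0,0]],
    [[0.3,0,-1.5],[0,0,0]],
    [[0.3,0,-1.5],[0,0,0]]
  ]
}}

```text
time_s: 69.85
tool_pos: [0.476, 0.3565, 0.1337]
tool_rot: [180.0, -0.1, 117.2]
force: [-2.8, -2.2, 8.7]
grip_width: 0.0208
```

Contact. Release slowly and withdraw straight up.

Call:
{"fn": "apply_moves", "kwargs": {
  "targets": [
    [[0,0,0.3],[0,0,0]],
    [[0,0,0.3],[0,0,0]],
    [[0,0,0.3],[0,0,0]],
    [[0,0,0.3],[0,0,0]],
    [[0,0,0.3],[0,0,0]]
  ],
  "hand": 45
}}

```text
time_s: 70.35
tool_pos: [0.4762, 0.3563, 0.1325]
tool_rot: [180.0, -0.1, 117.2]
force: [0.1, 0.1, 1.7]
grip_width: 0.0441
```

Call:
{"fn": "apply_moves", "kwargs": {
  "targets": [
    [[0,0,15],[0,0,0]],
    [[0,0,40],[0,0,0]],
    [[0,0,80],[0,0,0]],
    [[-10,-40,90],[0,0,0]],
    [[-20,-85,90],[0,0,0]],
    [[-30,-130,90],[0,0,0]],
    [[-40,-180,90],[0,0,0]],
    [[-40,-180,90],[0,0,0]]
  ]
}}

```text
time_s: 71.15
tool_pos: [0.4359, 0.169, 0.223]
tool_rot: [-179.9, 0.2, 116.6]
force: [0.6, 0.2, -0.2]
grip_width: 0.0448
```

Run:
```python
from h import *
sync();stat()
s=shot('side');t=shot('top')
for p,cam in((t,'top'),(s,'side')):
  for n in('lid','dish1'):
    for c,m in masks(p,n,.12):
      if abs(c[0]-.48)<.06 and abs(c[1]-.35)<.06: print(cam,n,np.round(c,3),m.sum(),fitoct([(p,m)],.124,.132,(.476,.356)) if n=='lid' else fitoct([(p,m)],.096,.124,(.476,.356)))
a=s['image'][110:200,215:315,::-1];c=t['image'][215:305,95:195,::-1]
cv2.imwrite('pics/end.png',cv2.resize(np.hstack([a,c]),None,fx=4,fy=4,interpolation=cv2.INTER_CUBIC))
```

```text
t 71.15 err mm [0. 0. 0.] rot [ 0.  0. -0.] F [ 0.6  0.2 -0.2] w 44.8 q [ 22.  -3. -44. 106.  -2.  76.   5.]
side lid [0.473 0.37 ] 173 [477.01 357.39  34.43   0.54]
side dish1 [0.47  0.317] 208 [4.763e+02 3.545e+02 4.320e+01 4.500e-01]
```

View pics/end.png

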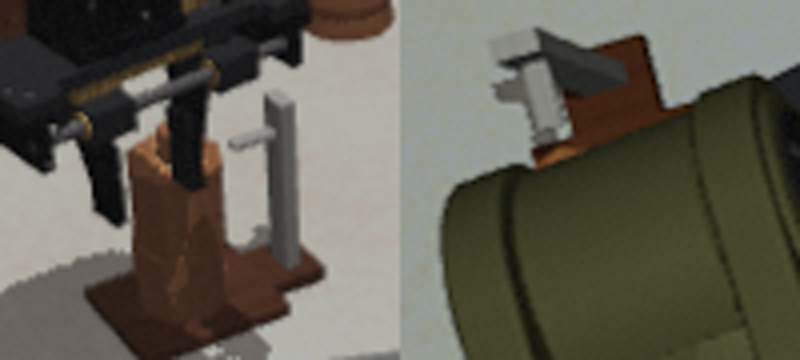

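Call:
{"fn": "apply_moves", "kwargs": {
  "targets": [
    [[8,-45,20],[0,0,0]],
    [[16,-90,40],[0,0,0]],
    [[24,-135,40],[0,0,0]],
    [[32,-180,40],[0,0,0]],
    [[40,-225,40],[0,0,0]],
    [[44,-265,40],[0,0,0]],
    [[44,-265,40],[0,0,0]],
    [[44,-265,40],[0,0,0]]
  ]
}}

```text
time_s: 72.25
tool_pos: [0.4805, -0.0881, 0.2619]
tool_rot: [180.0, -0.2, 117.2]
force: [0.7, 0.0, -0.6]
grip_width: 0.0453
```

Run:
```python
from h import *
stat()
s=shot('side');t=shot('top')
for p,cam in((t,'top'),(s,'side')):
  for n in('lid','dish1','rounddish','roundlid1','blank'):
    for c,m in masks(p,n,.03):
      near_=abs(c[0]-.48)<.12 and abs(c[1]-.37)<.09
      print(cam,n,np.round(c,3),m.sum(),(fitoct([(p,m)],.124,.132,(.476,.356)) if n=='lid' else fitoct([(p,m)],.096,.124,(.476,.356))) if near_ else '')
```

```text
t 72.25 err mm [  44.6 -257.1   38.9] rot [0.4 0.1 0.6] F [ 0.7  0.  -0.6] w 45.3 q [ 35.  -1. -27. 101.  -1.  80.  35.]
top lid [0.481 0.388] 922 [476.19 355.14  40.08   0.97]
top lid [ 0.274 -0.278] 257 
top lid [ 0.67  -0.261] 675 
top dish1 [0.473 0.19 ] 779 
top dish1 [0.309 0.208] 844 
top dish1 [0.465 0.335] 80 [476. 356.   0.   0.]
top dish1 [0.483 0.342] 83 [4.8606e+02 3.0623e+02 3.9780e+01 9.0000e-02]
top dish1 [0.467 0.352] 73 [4.7550e+02 3.4611e+02 3.8330e+01 7.0000e-02]
top dish1 [0.476 0.324] 49 [476. 356.   0.   0.]
top rounddish [0.614 0.176] 787 
top roundlid1 [ 0.525 -0.342] 612 
top roundlid1 [ 0.438 -0.36 ] 777 
top blank [ 0.438 -0.361] 763 
side lid [ 0.279 -0.28 ] 1015 
side lid [ 0.667 -0.279] 794 
side lid [0.494 0.514] 237 
side dish1 [0.311 0.192] 565 
side dish1 [0.48  0.451] 128 [4.7663e+02 3.5776e+02 3.9340e+01 2.9000e-01]
side dish1 [0.474 0.417] 68 [4.6969e+02 3.3072e+02 3.5800e+01 1.5000e-01]
side rounddish [0.614 0.163] 451 
side roundlid1 [ 0.44  -0.373] 1089 
side roundlid1 [ 0.525 -0.351] 1038 
side roundlid1 [0.471 0.172] 415 
side blank [ 0.427 -0.278] 963
```

```bash
python3 -c "
from cell import env
print(env.sign_off())"
```

```text
the job is handed in; nothing more can be done
None
```

The set is finished and handed in, about 72 s into the 210 s. Four dishes stand hollow side up on the stand, with the eight-sided lid on top, knob up.

- **Pile:** The dish already on the stand stayed put. I added the one that was right way up, then two upside-down ones that I turned over by standing them on edge and regripping. Four dishes make 112 mm, and in the last clear view the rim looked level with the pointer.
- **Centring:** The last top view put the lid at (476.2, 355.1) mm and about 40° of turn. Before the lid went on, the same camera put the top dish at (476.3, 355.5) mm and about 38°. I took the stand's middle to be about (476, 357), known only to about 2–3 mm.
- **Left in place:** The spare dish is still upside down on the mat at about (474, 192). The round dish, the round lids and the blank were still in place at the last check. The green dish and the purple lids were also in place. I did not re-check the sanding block, jar and brush.

**Failed or uncertain checks**
- **Turning the first dish:** My first approach ran into joint limits, so I set that dish on edge again and regripped it. Nothing was dropped.
- **Last look at the lid:** The arm partly hid the pile in the final picture I viewed. The final lid position therefore rests on the top-camera measurement; the side camera gave no usable fit of the lid.

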